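Top the carton stack and lock it with the hold-down bar

ROBOT

A 7-joint arm with a two-finger parallel gripper is mounted at the origin on the work surface. World frame = base frame: x ahead of the robot, y to its left, z up, the work surface at z = 0. Lengths are in m, angles in rad, forces in N, time in s.
With the tool pointing down it reaches from about 0.4 to 0.875 m from the base axis. Payload 19.3 kg.
Tool frame: the origin (TCP) lies at the very end of the fingers, on their centre line; the grasp point (between the pads) lies 19 mm behind it; z points along the fingers, x is the direction in which the jaws open and shut, and the axes are right-handed (so a half turn about z gives the same grasp; the last joint's range is limited). The gripper opens to 85 mm and grips with 20 to 120 N. Pads are 22 mm wide; open, the fingers measure 114 mm over their backs; the gripper's body (76 mm by 85 mm) begins 54 mm behind the grasp point. The pads swing forward as they close: fully open they stand 13 mm farther back than shut.
Start: joints at [1.202, 0.521, -0.036, 1.599, 0.021, 1.021, -0.113], TCP at [0.184, -0.597, 0.231] pointing down, gripper open.
Joint ranges: [-2.91, 2.91], [-0.3, 2.13], [-1.5, 1.42], [0.17, 2.43], [-1.26, 4.41], [0.16, 1.93], [-2.52, 2.52]. Speed limits (rad/s): [1.89, 1.89, 2.39, 2.39, 3.01, 3.01, 3.01].

INTERFACE

Orientations are given as [roll, pitch, yaw] about the fixed x, y, z axes, in that order (R = Rz(yaw) Ry(pitch) Rx(roll)).
In Python, from workcell import bot gives the robot as it stands.
- The arm moves only by the tool jog_arm, never from a script. Its argument "increments" is a list of rows, each an object of numbers: "wx", "wy", "wz": the turn, a rotation vector about the tool's x, y, z in degrees; "x", "y", "z": the shift along the tool's x, y, z in cm; "claw": the opening in per cent of the stroke, from 0 (shut) to 100 (fully open). A call has 1 to 10 rows; each row is the pose to reach, as a shift and turn from the pose measured when the call began, along the tool's axes at that moment; what a row does not reach only later rows make up. A row lasts 1/8 s, in which the tool goes at most 62.5 mm and 10.7 degrees, less where a joint would pass 70% of its speed; a pose out of reach is approached as far as the arm can. A call with a gripper value outside its range is refused whole. The fingers move at their own pace and stop on an object; "squeeze" is the grip in N (left out, the last holds). Time passes only in rows, so rows that repeat a pose let the fingers close. It gives the time, the measured TCP pose, the force and the opening at its end, in the units of the state.
- bot.observe(): the state, without advancing time (a new reading comes with each control period).
- bot.grab_frame(name): name is "side" or "top"; returns a dict with "pixels" (400x640x3 uint8, red, green, blue), "fov_y" (degrees; the focal length in pixels is half the picture's height over the tangent of half this angle, whatever the lens; pixels are square), "cx", "cy" (the principal point, pixels), "k1" (the pictures are not rectified: a ray, as slopes to the right and down, at radius r is drawn at 1 + k1 r^2 times it, then the intrinsics apply), "origin" and "orientation" of the camera in the world. Camera axes: x right, y down, z forward; pixel columns grow to the right and rows downward; lengths in m; the calibration is good to about 2 mm. A picture is of the moment at which its call begins. There is no depth.
- bot.job_done(): hands the job in, once; it reports no verdict.
The state is a dict: "clock": time; "qpos": joint angles; "qd": joint speeds; "joint_efforts": joint torques, N m; "position": TCP position; "tool_rot": TCP orientation; "force": force on the tool from outside, world axes, zero at the start; "moment": the same for the moment, N m; "grip_width": finger opening in m.
Only numpy, scipy, OpenCV 4.12 (cv2) and the standard library are available. Lean on these libraries where they do the work, as an engineer would, in place of code of your own. Each camera call takes 0.05 s, during which the arm holds its last target.

TASK

Take the yellow-topped carton from the sloped rack and lay it flat on the two brown cartons on the tray, lengthwise in line with them, square and centred over their joint so that it overlaps each by half its length. Then slide the hold-down bar, tip first, through the green holder from its outer side and over that carton until the bar's collar is fully home against the holder and the spring plunger has snapped into the bar's groove. Let go of everything, and leave the brown cartons, the red-topped carton, the pen cup, the tape stand and the white bottle where they stand.

Things in the scene. Friction and masses are not known exactly. Their poses are not given: they have to be found in the camera images.
- tray: Fixed plywood tray, 100 (x) by 290 (y) by 10 mm, with two brown cartons end to end along its y axis and the green bar holder at its -y end: a block 48 mm wide (x), from tray y -150 to -110 mm, top at z 139 mm, bored right through along y. Origin: on the table under the joint between the brown cartons; z up. The bar slides in along the tray's +y.
- bar_mouth (a point): Centre of the opening of the holder's 18.5 mm square bore, in its outer (-y) face, at tray x 0, y -150 mm, 118 mm above the table; axes parallel to the tray's. When the bar is home, bar's origin lies here.
- stack_mid (a point): Middle of the top of the two brown cartons, over the joint, 55 mm above the table; axes parallel to the tray's. The yellow carton's origin belongs here, its y axis along the tray's y (either way round).
- plunger_pin (a joint): Travel (m) of the spring plunger in the holder's -x wall, 20 mm in from the outer face; its red knob reaches tray x -47 mm. 0: fully out, its round nose 4 mm from the bore's axis; about 0.0025 riding on the bar's shaft; under 0.001 in the groove; at most 0.008. Spring: 3 N at 0, plus 0.7 N per mm; about 3 to 10 N moves the bar past it.
- bar: Loose round hold-down bar, 210 mm long, 0.17 kg. Origin on its axis at the collar's front face; y axis points to the tip (turn about y is of no matter). Steel shaft 16 mm thick, y 0 to 140, tapering to 7 mm at the tip, y 150; dark groove 12 mm thick, 13 long, at y 20; collar 30 mm thick, y -6 to 0; orange handle 20 mm thick, y -60 to -6. Starts level in its rest, axis 60 mm above the table.
- bar_rest: Fixed bar rest: plywood foot 70 by 170 by 10 mm (long along y) with two grey V stands 10 mm thick at y -35 and +50 mm, reaching 68 mm high. Origin: centre of its underside. The bar lies along its y axis.
- yellow_carton: Loose carton with a yellow top and cardboard-coloured lower band, 60 (x) by 100 (y, length) by 45 mm (z), 0.18 to 0.35 kg. Origin: centre of its underside. It starts in one of the two lanes of the sloped rack, lying on the slope with its length down the slope, so its z axis leans 30 degrees from vertical towards the robot.
- red_carton: Like the yellow carton, with a red top; lies in the other lane of the rack, 112 mm away centre to centre. Leave it.
- base_left: Brown carton, 60 (x) by 100 (y) by 45 mm, 0.4 kg, loose, on the tray at +y. Origin: centre of its underside. Leave it.
- base_right: Brown carton like the other, on the tray at -y, next to the holder. Leave it.
- flow_rack: Fixed steel rack with green edges, 236 mm wide (y), 135 mm deep; its deck slopes 30 degrees, rising along the rack's +x from 45 mm (low edge, x -65 mm) to 120 mm, with a 16 mm lip at the low edge and a 6 mm high, 6 mm thick rail between the two lanes and along either side. Origin: on the table under its centre.
- pen_cup: Black pen cup, 64 mm across, 85 mm high, with pens standing to about 150 mm. Origin: centre of its underside. Leave it.
- tape_stand: Grey tape stand, 50 by 130 (y) mm, 70 mm high. Origin: centre of its underside. Leave it.
- bottle: White bottle, 60 mm across, 170 mm high, with a green label. Origin: centre of its underside. Leave it.
Things that resemble listed ones, but are neither listed nor needed, are in the scene too. What is shaped like the bar but blue or purple is not meant. There is more than one size of the yellow_carton; the one meant has the size given above.

How it is judged:
By the outcome, as a careful person would: the job done as asked, in the order asked, and still so for the second after the job is handed in, with the robot touching nothing.
It also fails if it takes over 59 s, if anything falls off the work surface, if the arm or the gripper's body presses on something with over 40 N, if the wrist force passes 120 N, or if a joint passes its speed limit or range.

## Working session

There is one attempt and no reset: what is moved stays moved. The work goes in short steps, Python scripts to look and compute and a tool call to move; the robot and the scene stay as the last step left them, time stands still between calls to the robot, and variables do not carry over. Pictures are saved under pics/ and viewed, and the job is handed in when it is done.

Besides the shell and the picture viewer there is one more tool, called after "Call:" in YAML: its name, and indented under it one key for each argument. jog_arm: Moves the arm, as the interface text tells. Its arguments: {"type":"object","properties":{"increments":{"type":"array","items":{"type":"object","properties":{"wx":{"type":"number"},"wy":{"type":"number"},"wz":{"type":"number"},"x":{"type":"number"},"y":{"type":"number"},"z":{"type":"number"},"claw":{"type":"number"}}}},"squeeze":{"type":"number"}},"required":["increments"]}

```bash
ls; mkdir -p pics; python3 - <<'E'
from workcell import bot
import cv2
print(bot.observe())
for n in ("side","top"):
    f=bot.grab_frame(n); p=f.pop("pixels"); print(n,f)
    cv2.imwrite(f"pics/{n}0.png",p[:,:,::-1])
E
```

```text
pics
{'clock': 0.0, 'qpos': array([ 1.20180071,  0.52202795, -0.03635261,  1.59998692,  0.02120376,
        1.0211109 , -0.11276844]), 'qd': array([-0.00085452,  0.00018762,  0.0001176 , -0.00024215, -0.00057706,
        0.00020584,  0.00029164]), 'joint_efforts': array([-6.21059407e-04, -9.27096605e+01,  1.97999641e+00, -3.69925153e+01,
        1.78013777e-02,  8.31759913e-03,  4.79518931e-06]), 'position': array([ 0.18386032, -0.59699446,  0.23072432]), 'tool_rot': array([ 3.14151998e+00,  1.14570637e-03, -1.27195572e+00]), 'force': array([-0.3602371 ,  0.72950004,  1.19558203]), 'moment': array([0.02297662, 0.01836471, 0.01194159]), 'grip_width': 0.08536775228070043}
side {'fov_y': 50.07505076370342, 'cx': 317.07172512350905, 'cy': 196.67364738034595, 'k1': -0.04441345908919648, 'origin': array([-0.03405543,  0.65064466,  0.87070755]), 'orientation': array([-2.27533184, -0.00869766, -2.46132478])}
top {'fov_y': 46.149865356308894, 'cx': 323.8759577474771, 'cy': 193.39436168063858, 'k1': 0.010910503898193617, 'origin': array([ 0.34098716, -0.04735879,  1.45073916]), 'orientation': array([-3.01349205, -0.00919737, -1.56586942])}
```

View pics/side0.png

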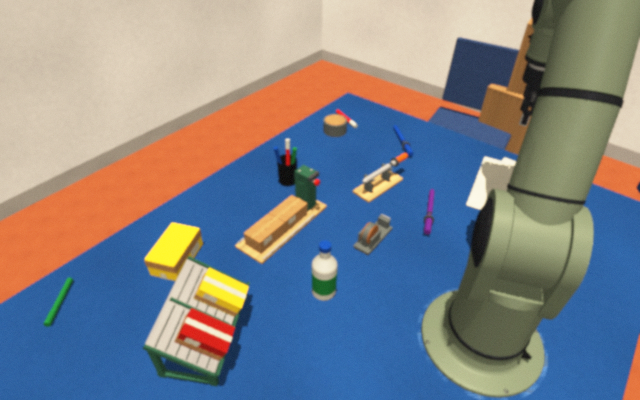

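View pics/top0.png

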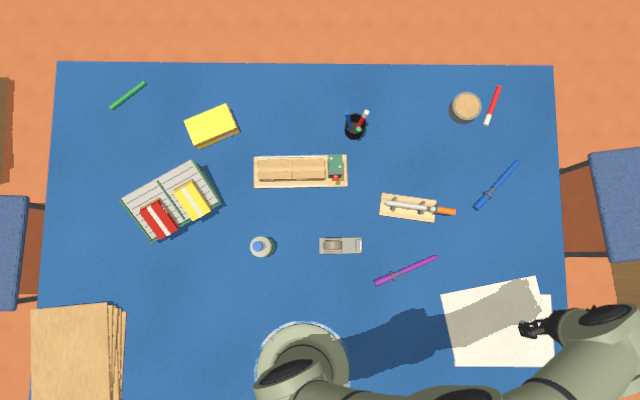

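```bash
cat > h.py <<'E'
import numpy as np, cv2
from scipy.spatial.transform import Rotation as R
from scipy.optimize import least_squares
CAL={'side':dict(fov=50.07505076370342,cx=317.07172512350905,cy=196.67364738034595,k1=-0.04441345908919648,o=[-0.03405543,0.65064466,0.87070755],r=[-2.27533184,-0.00869766,-2.46132478]),
'top':dict(fov=46.149865356308894,cx=323.8759577474771,cy=193.39436168063858,k1=0.010910503898193617,o=[0.34098716,-0.04735879,1.45073916],r=[-3.01349205,-0.00919737,-1.56586942])}
for c in CAL.values():
    c['f']=200/np.tan(np.radians(c['fov']/2)); c['R']=R.from_euler('xyz',c['r']).as_matrix(); c['o']=np.array(c['o'])
def proj(n,P):
    c=CAL[n]; q=(np.atleast_2d(P)-c['o'])@c['R']; s=q[:,:2]/q[:,2:]; r2=(s**2).sum(1,keepdims=True)
    return s*(1+c['k1']*r2)*c['f']+[c['cx'],c['cy']]
def ray(n,uv):
    c=CAL[n]; d=(np.array(uv,float)-[c['cx'],c['cy']])/c['f']; s=d.copy()
    for _ in range(20): s=d/(1+c['k1']*(s@s))
    return c['R']@np.array([s[0],s[1],1.])
def atz(n,uv,z):
    c=CAL[n]; d=ray(n,uv); return c['o']+d*(z-c['o'][2])/d[2]
def crop(src,x,y,w,h,k,out):
    im=cv2.imread(src)[y:y+h,x:x+w]; im=cv2.resize(im,None,fx=k,fy=k,interpolation=cv2.INTER_CUBIC)
    st=20 if k<8 else 10
    for u in range((x//st+1)*st,x+w,st): cv2.putText(im,str(u),(int((u-x)*k),10),0,.35,(255,0,255),1); cv2.line(im,(int((u-x)*k),12),(int((u-x)*k),18),(255,0,255),1)
    for v in range((y//st+1)*st,y+h,st): cv2.putText(im,str(v),(0,int((v-y)*k)),0,.35,(255,0,255),1); cv2.line(im,(22,int((v-y)*k)),(28,int((v-y)*k)),(255,0,255),1)
    cv2.imwrite(out,im)
E
python3 - <<'E'
from h import *
crop('pics/top0.png',115,150,110,95,7,'pics/c1.png')
crop('pics/side0.png',140,215,115,80,6.5,'pics/c2.png')
crop('pics/top0.png',245,145,110,55,7,'pics/c3.png')
crop('pics/side0.png',230,160,105,105,5.5,'pics/c4.png')
crop('pics/top0.png',370,180,95,50,8,'pics/c5.png')
crop('pics/side0.png',345,145,75,60,9,'pics/c6.png')
E
```

```text
(no output)
```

View pics/c1.png

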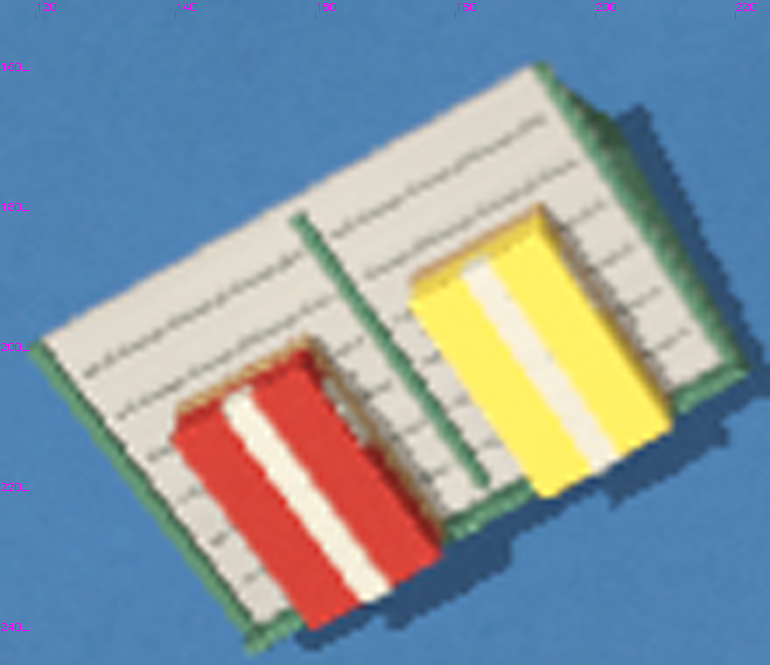

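View pics/c2.png

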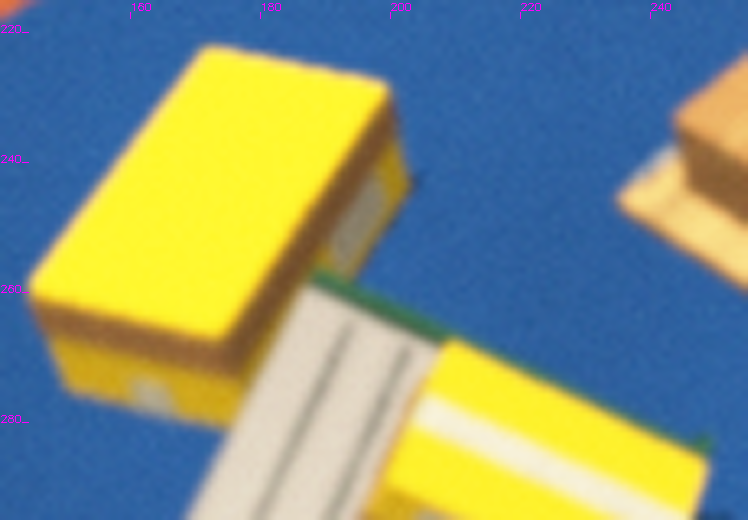

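View pics/c3.png

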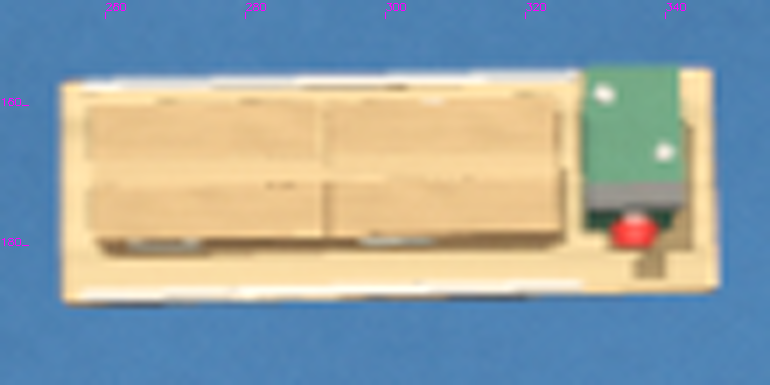

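View pics/c4.png

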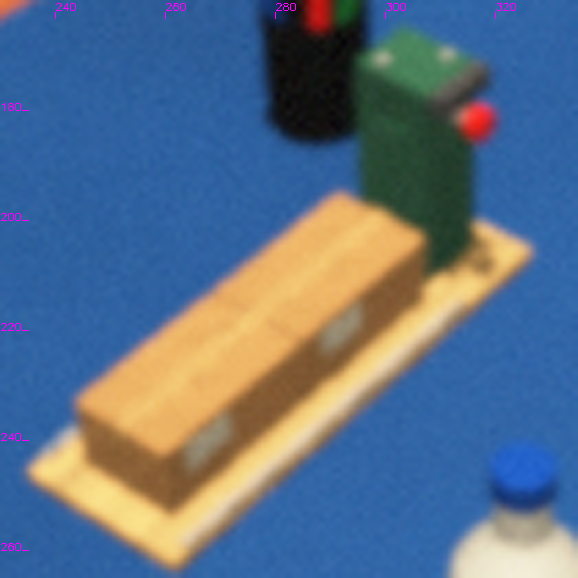

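View pics/c5.png

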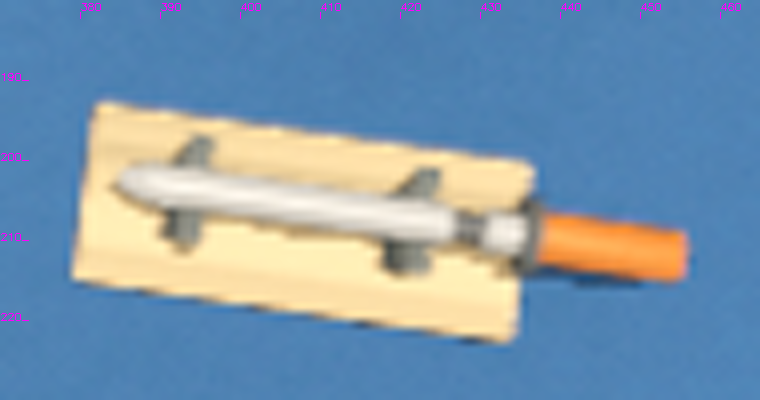

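View pics/c6.png

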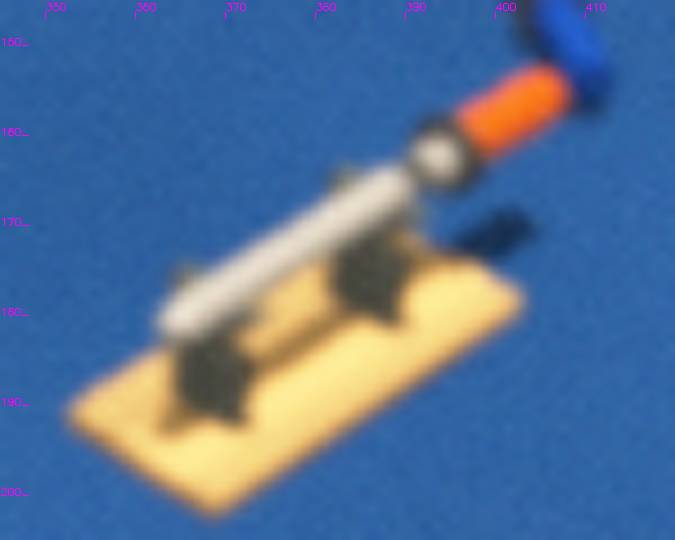

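```bash
cat > fit.py <<'E'
from h import *
def c(pt,o,k): return (np.array(pt)+.5)/k-.5+np.array(o)
def T(p): # x,y,z,yaw,tilt ; tilt=lean of z
    x,y,z,yaw,t=p; return R.from_euler('z',yaw).as_matrix()@R.from_euler('y',t).as_matrix(), np.array([x,y,z])
def fit(obs,full,p0):
    def res(p):
        r,t=T(full(p)); return np.concatenate([ (proj(n,np.array(m)@r.T+t)-uv).ravel() for n,m,uv in obs])
    s=least_squares(res,p0); return s.x,s.fun.reshape(-1,2)
# bar
tip=c((113,181),(370,180),8); end=c((688,256),(370,180),8)
a=atz('top',tip,.06); b=atz('top',end,.06); d=a-b
print('bar tip',a,'end',b,'len',np.linalg.norm(d),'ydir yaw',np.degrees(np.arctan2(d[1],d[0])))
ts=c((160,325),(345,145),9); es=c((567,90),(345,145),9)
a2=atz('side',ts,.06); b2=atz('side',es,.06); print('side',a2,b2,np.linalg.norm(a2-b2))
# bar rest corners z=.01
print('rest', [atz('top',c(q,(370,180),8),.01)[:2].round(4) for q in [(98,102),(533,162),(515,343),(75,280)]])
# tray
o3=(245,145);
# top view: robot ahead=up? image left = +y
C=[(60,85),(713,68),(720,290),(63,303)]
print('traytop',[atz('top',c(q,o3,7),.01)[:2].round(4) for q in C])
for q in [(27,473),(178,570),(535,250)]: print('trayside',atz('side',c(q,(230,160),5.5),.01))
for q in [(87,105),(322,100),(556,97),(562,232),(327,238),(90,240)]: print('cart top',atz('top',c(q,o3,7),.055))
for q in [(78,402),(165,457),(425,240),(340,190)]: print('cart side',atz('side',c(q,(230,160),5.5),.055))
for q in [(583,66),(678,66),(685,183),(585,183)]: print('holder top',atz('top',c(q,o3,7),.139))
E
python3 fit.py
python3 - <<'E'
from h import *
crop('pics/top0.png',165,175,60,52,12,'pics/c7.png')
crop('pics/side0.png',190,260,65,45,12,'pics/c8.png')
E
```

```text
bar tip [ 0.49483692 -0.23780777  0.06      ] end [ 0.46804889 -0.45161755  0.06      ] len 0.21548136650933414 ydir yaw 82.85867558500108
side [ 0.50106107 -0.24244647  0.06      ] [ 0.46437705 -0.45505177  0.06      ] 0.21574691137214802
rest [array([ 0.5311, -0.2392]), array([ 0.5087, -0.4073]), array([ 0.4387, -0.3985]), array([ 0.4619, -0.2296])]
traytop [array([0.6407, 0.1616]), array([ 0.6504, -0.1297]), array([ 0.5502, -0.1326]), array([0.5426, 0.1579])]
trayside [0.64121119 0.16323982 0.01      ]
trayside [0.53892281 0.16053779 0.01      ]
trayside [ 0.54943064 -0.12965751  0.01      ]
cart top [0.62262083 0.1432311  0.055     ]
cart top [0.62552423 0.04192611 0.055     ]
cart top [ 0.62753828 -0.05916006  0.055     ]
cart top [ 0.56845112 -0.06202997  0.055     ]
cart top [0.56518917 0.03894015 0.055     ]
cart top [0.56366107 0.14059257 0.055     ]
cart side [0.62165692 0.14069298 0.055     ]
cart side [0.56307642 0.13990015 0.055     ]
cart side [ 0.56837569 -0.05831755  0.055     ]
cart side [ 0.62989182 -0.06044935  0.055     ]
holder top [ 0.62320619 -0.06937286  0.139     ]
holder top [ 0.62347152 -0.10803953  0.139     ]
holder top [ 0.575182   -0.11088615  0.139     ]
holder top [ 0.57491701 -0.07036918  0.139     ]
```

View pics/c7.png

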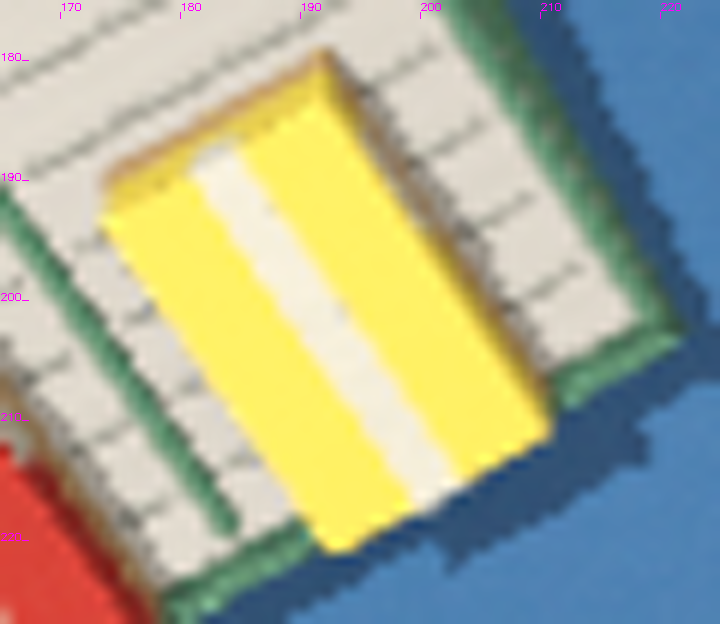

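View pics/c8.png

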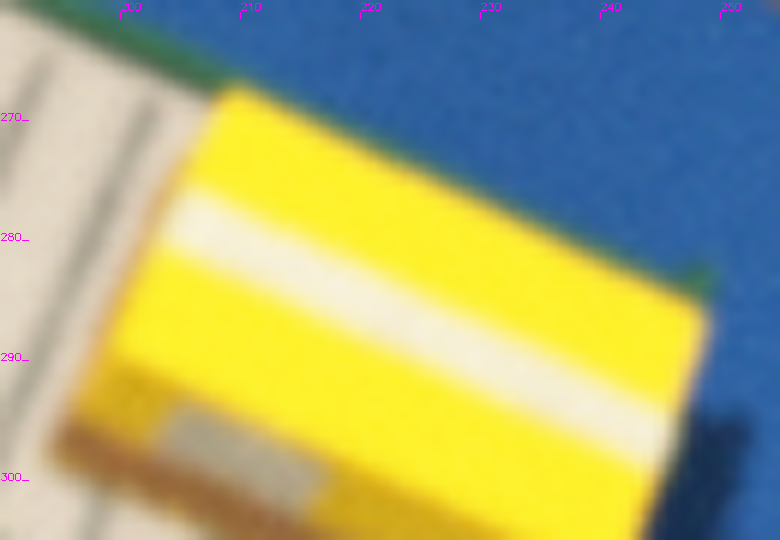

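```bash
cat > fit2.py <<'E'
from fit import *
print('-----')
o7=(165,175);o8=(190,260)
L,W,H=.05,.03,.045
bl,br,fr,fl=(L,W,H),(L,-W,H),(-L,-W,H),(-L,W,H)
obs=[('top',[bl,br,fr,fl],np.array([c(q,o7,12) for q in [(100,217),(328,90),(551,435),(335,553)]])),
('side',[br,fr,bl],np.array([c(q,o8,12) for q in [(240,83),(712,312),(116,345)]]))]
p,f=fit(obs,lambda p:(p[0],p[1],p[2],p[3],p[4]),[.5,.35,.08,.6,-.52]); print('carton free tilt',p,np.degrees(p[3:]));print(f.round(1))
p,f=fit(obs,lambda p:(p[0],p[1],p[2],p[3],-np.pi/6),[.5,.35,.08,.6]); print('carton',p,np.degrees(p[3]));print(f.round(1))
# tray joint fit : model y along tray
o3=(245,145)
top=[((.03,.1,.055),(87,105)),((.03,-.1,.055),(556,97)),((-.03,-.1,.055),(562,232)),((-.03,.1,.055),(90,240)),
((.024,-.11,.139),(583,66)),((.024,-.15,.139),(678,66)),((-.024,-.15,.139),(685,183)),((-.024,-.11,.139),(585,183))]
side=[((.03,.1,.055),(78,402)),((-.03,.1,.055),(165,457)),((-.03,-.1,.055),(425,240)),((.03,-.1,.055),(340,190))]
ot=('top',[m for m,_ in top],np.array([c(q,o3,7) for _,q in top])); os_=('side',[m for m,_ in side],np.array([c(q,(230,160),5.5) for _,q in side]))
for o in ([ot],[os_],[ot,os_]):
    p,f=fit(o,lambda p:(p[0],p[1],0,p[2],0),[.6,.04,0]); print('tray',p,np.degrees(p[2]),np.abs(f).max())
print(f.round(1))
# bar
g=[((0,.150,0),(113,181)),((0,-.06,0),(688,256))]
gs=[((0,.150,0),(160,325)),((0,-.06,0),(567,90))]
ot=('top',[m for m,_ in g],np.array([c(q,(370,180),8) for _,q in g])); os_=('side',[m for m,_ in gs],np.array([c(q,(345,145),9) for _,q in gs]))
for o in ([ot],[os_],[ot,os_]):
    p,f=fit(o,lambda p:(p[0],p[1],.06,p[2],0),[.48,-.39,0]); print('bar',p,np.degrees(p[2]),f.round(1).tolist())
for n,q in [('top',(355,127)),('side',(287,165))]: print('cup',atz(n,q,.085))
print('pen',atz('top',(366,112),.15), 'bottle',atz('top',(259,246),.17))
# rack corners
print([atz('top',q,z)[:2].round(3) for q,z in [((120,199),.12),((191,159),.12),((221,203),.045),((151,242),.045)]])
E
python3 fit2.py | sed '1,/-----/d'
```

```text
carton free tilt [ 0.50620809  0.32910966  0.07112389  0.52240239 -0.51186556] [ 29.931452   -29.32773633]
[[ 0.2  0.1]
 [ 0.2  0.3]
 [ 0.1 -0.2]
 [-0.3  0.2]
 [-0.5  0.1]
 [ 0.1  0.1]
 [ 0.1 -0.3]]
carton [0.50659531 0.32940788 0.07128842 0.52378775] 30.01082750151034
[[ 0.2  0.2]
 [ 0.2  0.3]
 [ 0.1 -0.3]
 [-0.2  0.1]
 [-0.5  0. ]
 [-0.   0.2]
 [ 0.2 -0.3]]
tray [0.59563939 0.04046037 0.0267928 ] 1.5351140804606076 0.6665369466263655
tray [0.59572789 0.04045087 0.03053353] 1.749442427463483 0.46830481253275025
tray [0.59561039 0.04046634 0.02777217] 1.5912278453945048 0.6547430919728754
[[ 0.7 -0.1]
 [-0.2 -0.3]
 [-0.6  0. ]
 [ 0.3  0.3]
 [-0.2  0.2]
 [ 0.3 -0.1]
 [-0.3 -0.2]
 [-0.1  0.1]
 [-0.5 -0.1]
 [ 0.1 -0. ]
 [ 0.4 -0.4]
 [-0.   0.5]]
bar [ 0.47579152 -0.38936691 -0.12529695] -7.178986325705182 [[0.9, 0.1], [-0.9, -0.1]]
bar [ 0.47442311 -0.39240818 -0.18229317] -10.444629254633272 [[0.3, -0.5], [-0.3, 0.6]]
bar [ 0.47499557 -0.39008572 -0.14840524] -8.502994043720868 [[1.3, -0.8], [-0.7, 0.6], [0.9, 0.6], [-1.3, 0.6]]
cup [ 0.71761468 -0.15109351  0.085     ]
cup [ 0.70935721 -0.13073114  0.085     ]
pen [ 0.74393479 -0.17776557  0.15      ] bottle [0.36135091 0.11660808 0.17      ]
[array([0.493, 0.519]), array([0.61 , 0.324]), array([0.491, 0.249]), array([0.374, 0.452])]
```

```bash
cat > mv.py <<'E'
from h import *
from workcell import bot
def rel(targets,s=None):
    s=s or bot.observe(); R0=R.from_euler('xyz',s['tool_rot']); p0=s['position']
    print('t',round(s['clock'],2),'p',p0.round(4),'rot',np.degrees(s['tool_rot']).round(1),'F',s['force'].round(1),'w',round(s['grip_width'],4),'q',s['qpos'].round(2))
    for Rt,pt in targets:
        d=R0.inv().apply(np.array(pt)-p0)*100; w=np.degrees((R0.inv()*Rt).as_rotvec())
        print('xyz cm',d.round(2),'w deg',w.round(1),'rows>=',round(max(np.linalg.norm(d)/6.25,np.linalg.norm(w)/10.7),1))
def down(yawdeg): return R.from_euler('xyz',[180,0,yawdeg],degrees=True)
TR=np.array([.5956,.0405,0]); TY=1.59
TRm=R.from_euler('z',TY,degrees=True)
def tray(x,y,z): return TR+TRm.apply([x,y,z])
RC=R.from_euler('z',30,degrees=True)*R.from_euler('y',-30,degrees=True)
CP=np.array([.5064,.3292,.0712])
RG=R.from_matrix(np.column_stack([RC.apply([0,-1,0]),RC.apply([-1,0,0]),RC.apply([0,0,-1])]))
E
python3 - <<'E'
from mv import *
print(np.linalg.det(RG.as_matrix()),RG.as_euler('xyz',degrees=True))
rel([(down(-65),[.52,-.25,.36]),(down(-62),[.6,.05,.36]),(RG,CP+RC.apply([0,0,.13]))])
E
```

```text
0.9999999999999999 [-150.    0.  -60.]
t 0.1 p [ 0.1838 -0.597   0.2308] rot [ 1.80e+02  1.00e-01 -7.29e+01] F [-0.3  0.2 -0.6] w 0.0855 q [ 1.2   0.52 -0.04  1.6   0.02  1.02 -0.11]
xyz cm [-23.28 -42.34 -12.9 ] w deg [ 0.   0.1 -7.9] rows>= 8.0
xyz cm [-49.6  -58.82 -12.88] w deg [  0.    0.1 -10.9] rows>= 12.5
xyz cm [-77.57 -51.76   4.77] w deg [ 29.9  -3.3 -12.6] rows>= 14.9
```

Call:
jog_arm:
  increments:
    - {"x":-3,"y":-5,"z":-6,"claw":100}
    - {"x":-8,"y":-15,"z":-10}
    - {"x":-15,"y":-27,"z":-12.5}
    - {"x":-19,"y":-35,"z":-12.9}
    - {"x":-23,"y":-42,"z":-12.9}
    - {"x":-28,"y":-46,"z":-12.9,"wz":-5}
    - {"x":-33,"y":-49,"z":-12.9,"wz":-8}
    - {"x":-38,"y":-52,"z":-12.9,"wz":-8}
    - {"x":-44,"y":-55,"z":-12.9,"wz":-10}
    - {"x":-49.6,"y":-58.8,"z":-12.9,"wz":-10.9}

```text
schema error: expected keys wx, wy, wz, x, y, z, claw
```

```bash
python3 - <<'E'
from mv import *
rel([(RG,CP+RC.apply([0,0,.15])),(RG,CP+RC.apply([0,0,.006]))])
E
```

```text
t 0.1 p [ 0.1838 -0.597   0.2308] rot [ 1.80e+02  1.00e-01 -7.29e+01] F [-0.3  0.2 -0.6] w 0.0855 q [ 1.2   0.52 -0.04  1.6   0.02  1.02 -0.11]
xyz cm [-77.35 -50.78   3.04] w deg [ 29.9  -3.3 -12.6] rows>= 14.8
xyz cm [-78.94 -57.8   15.51] w deg [ 29.9  -3.3 -12.6] rows>= 15.9
```

All keys are needed in each row.

Call:
jog_arm:
  increments:
    - {"x":-3,"y":-5,"z":-6,"wx":0,"wy":0,"wz":0,"claw":100}
    - {"x":-8,"y":-15,"z":-10,"wx":0,"wy":0,"wz":0,"claw":100}
    - {"x":-12,"y":-21,"z":-12.5,"wx":0,"wy":0,"wz":0,"claw":100}
    - {"x":-15,"y":-27,"z":-12.9,"wx":0,"wy":0,"wz":-2,"claw":100}
    - {"x":-19,"y":-35,"z":-12.9,"wx":0,"wy":0,"wz":-4,"claw":100}
    - {"x":-23,"y":-42,"z":-12.9,"wx":0,"wy":0,"wz":-6,"claw":100}
    - {"x":-28,"y":-46,"z":-12.9,"wx":0,"wy":0,"wz":-8,"claw":100}
    - {"x":-34,"y":-50,"z":-12.9,"wx":0,"wy":0,"wz":-8,"claw":100}
    - {"x":-41,"y":-54,"z":-12.9,"wx":0,"wy":0,"wz":-10,"claw":100}
    - {"x":-49.6,"y":-58.8,"z":-12.9,"wx":0,"wy":0,"wz":-10.9,"claw":100}

```text
clock: 1.35
position: [0.5382, -0.1277, 0.3575]
tool_rot: [3.142, 0.001, -1.081]
force: [0.9, -0.0, 0.3]
grip_width: 0.0854
```

```bash
python3 - <<'E'
from mv import *
rel([(RG,CP+RC.apply([0,0,.15])),(RG,CP+RC.apply([0,0,.006]))])
E
```

```text
t 1.35 p [ 0.5382 -0.1277  0.3575] rot [ 1.80e+02  1.00e-01 -6.19e+01] F [ 0.9 -0.   0.3] w 0.0854 q [ 0.36  0.31 -0.31  1.61  0.1   1.24 -1.05]
xyz cm [-41.54 -11.2   15.69] w deg [30.  -0.4 -1.9] rows>= 7.3
xyz cm [-41.77 -18.39  28.16] w deg [30.  -0.4 -1.9] rows>= 8.6
```

Call:
jog_arm:
  increments:
    - {"x":-6,"y":-3,"z":0,"wx":0,"wy":0,"wz":0,"claw":100}
    - {"x":-12,"y":-5,"z":0,"wx":4,"wy":0,"wz":0,"claw":100}
    - {"x":-18,"y":-7,"z":1,"wx":9,"wy":0,"wz":-1,"claw":100}
    - {"x":-24,"y":-9,"z":3,"wx":14,"wy":0,"wz":-1,"claw":100}
    - {"x":-30,"y":-10,"z":7,"wx":20,"wy":0,"wz":-1.9,"claw":100}
    - {"x":-36,"y":-10.5,"z":11,"wx":26,"wy":-0.4,"wz":-1.9,"claw":100}
    - {"x":-41.5,"y":-11.2,"z":15.7,"wx":30,"wy":-0.4,"wz":-1.9,"claw":100}
    - {"x":-41.5,"y":-11.2,"z":15.7,"wx":30,"wy":-0.4,"wz":-1.9,"claw":100}
    - {"x":-41.5,"y":-11.2,"z":15.7,"wx":30,"wy":-0.4,"wz":-1.9,"claw":100}

```text
clock: 2.48
position: [0.4567, 0.2658, 0.2209]
tool_rot: [-2.635, -0.009, -1.059]
force: [0.8, 0.0, 0.4]
grip_width: 0.0854
```

```bash
python3 - <<'E'
from mv import *
rel([(RG,CP+RC.apply([0,0,.15])),(RG,CP+RC.apply([0,0,.006]))])
E
```

```text
t 2.48 p [0.4567 0.2658 0.2209] rot [-151.    -0.5  -60.7] F [0.8 0.  0.4] w 0.0854 q [-0.6   0.2  -0.12  2.27  0.65  0.21 -2.37]
xyz cm [-3.02  1.    1.68] w deg [ 1.  -0.8 -0.3] rows>= 0.6
xyz cm [-3.22  0.75 16.08] w deg [ 1.  -0.8 -0.3] rows>= 2.6
```

Call:
jog_arm:
  increments:
    - {"x":-3.0,"y":1.0,"z":4,"wx":1,"wy":-0.8,"wz":-0.3,"claw":100}
    - {"x":-3.1,"y":0.9,"z":7,"wx":1,"wy":-0.8,"wz":-0.3,"claw":100}
    - {"x":-3.1,"y":0.9,"z":7,"wx":1,"wy":-0.8,"wz":-0.3,"claw":100}

```text
clock: 2.85
position: [0.4722, 0.3093, 0.1784]
tool_rot: [-2.662, -0.002, -1.043]
force: [0.3, -0.4, 0.9]
grip_width: 0.0854
```

```bash
python3 - <<'E'
from mv import *
rel([(RG,CP+RC.apply([0,0,.15])),(RG,CP+RC.apply([0,0,.006]))])
import cv2
for n in ("side","top"):
    f=bot.grab_frame(n); p=f.pop("pixels")
    cv2.imwrite(f"pics/{n}1.png",p[:,:,::-1])
crop('pics/top1.png',115,130,160,120,5,'pics/c9.png')
crop('pics/side1.png',130,200,160,120,5,'pics/c10.png')
E
```

```text
t 2.85 p [0.4722 0.3093 0.1784] rot [-1.525e+02 -1.000e-01 -5.980e+01] F [ 0.3 -0.4  0.9] w 0.0854 q [-0.72  0.34 -0.03  2.22  0.76  0.16 -2.52]
xyz cm [-0.03  2.1  -3.65] w deg [2.5 0.  0.2] rows>= 0.7
xyz cm [-0.02  1.46 10.73] w deg [2.5 0.  0.2] rows>= 1.7
```

View pics/c9.png

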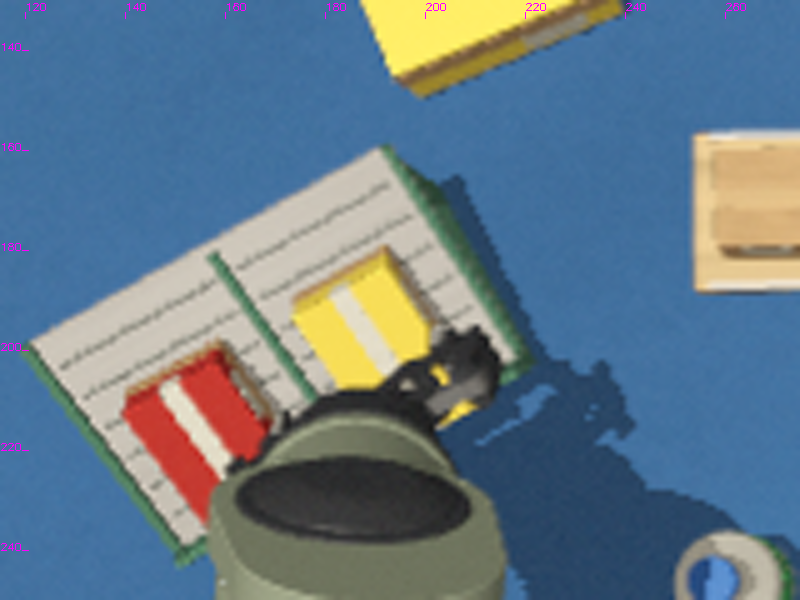

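View pics/c10.png

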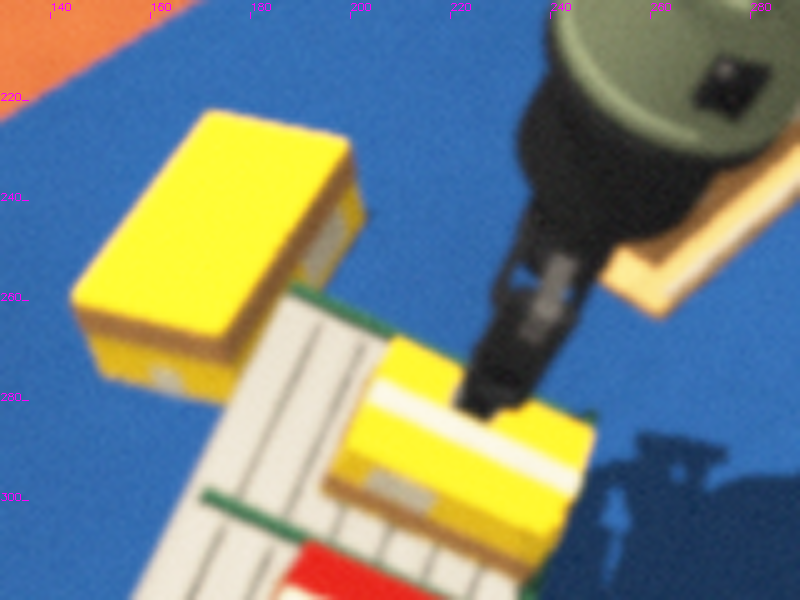

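Call:
jog_arm:
  increments:
    - {"x":0,"y":0,"z":-4,"wx":-5,"wy":0,"wz":0,"claw":100}
    - {"x":0,"y":1,"z":-5,"wx":-12,"wy":0,"wz":0,"claw":100}
    - {"x":0,"y":1,"z":-5,"wx":-12.5,"wy":0,"wz":0,"claw":100}
    - {"x":0,"y":1,"z":-5,"wx":-12.5,"wy":0,"wz":0,"claw":100}

```text
clock: 3.45
position: [0.4458, 0.2906, 0.2206]
tool_rot: [-2.876, -0.001, -1.049]
force: [0.9, -0.9, -0.1]
grip_width: 0.0852
```

```bash
cat >> mv.py <<'E'
def grasp(t,flip=False):
    r=R.from_euler('z',30,degrees=True)*R.from_euler('y',-t,degrees=True)
    s=-1 if flip else 1
    return R.from_matrix(np.column_stack([r.apply([0,-s,0]),r.apply([-s,0,0]),r.apply([0,0,-1])])), r
E
python3 - <<'E'
from mv import *
g,r=grasp(15)
# pad centre ~26 mm behind TCP (for 60 mm width) placed at carton mid-length, height .028
for h,u in((.10,0.),(.0,0.)):
    pc=CP+RC.apply([u,0,.028]); rel([(g,pc+g.apply([0,0,.024])-g.apply([0,0,1])*h)])
E
```

```text
t 3.45 p [0.4458 0.2906 0.2206] rot [-1.648e+02 -1.000e-01 -6.010e+01] F [ 0.9 -0.9 -0.1] w 0.0852 q [-0.32  0.3  -0.49  2.06  0.37  0.59 -2.11]
xyz cm [-0.33 -2.32  5.99] w deg [-0.2 -0.1 -0.1] rows>= 1.0
t 3.45 p [0.4458 0.2906 0.2206] rot [-1.648e+02 -1.000e-01 -6.010e+01] F [ 0.9 -0.9 -0.1] w 0.0852 q [-0.32  0.3  -0.49  2.06  0.37  0.59 -2.11]
xyz cm [-0.35 -2.28 15.99] w deg [-0.2 -0.1 -0.1] rows>= 2.6
```

Call:
jog_arm:
  increments:
    - {"x":-0.3,"y":-2.3,"z":4,"wx":0,"wy":0,"wz":0,"claw":100}
    - {"x":-0.35,"y":-2.3,"z":8,"wx":0,"wy":0,"wz":0,"claw":100}
    - {"x":-0.35,"y":-2.3,"z":12,"wx":0,"wy":0,"wz":0,"claw":100}
    - {"x":-0.35,"y":-2.3,"z":14,"wx":0,"wy":0,"wz":0,"claw":100}
    - {"x":-0.35,"y":-2.3,"z":15.5,"wx":0,"wy":0,"wz":0,"claw":100}
    - {"x":-0.35,"y":-2.3,"z":16,"wx":0,"wy":0,"wz":0,"claw":100}
    - {"x":-0.35,"y":-2.3,"z":16,"wx":0,"wy":0,"wz":0,"claw":100}

```text
clock: 4.32
position: [0.5001, 0.3255, 0.0728]
tool_rot: [-2.875, -0.001, -1.05]
force: [0.2, 0.0, -0.2]
grip_width: 0.0852
```

```bash
python3 - <<'E'
from mv import *
g,r=grasp(15)
pc=CP+RC.apply([0,0,.028]); rel([(g,pc+g.apply([0,0,.024]))])
import cv2
for n in ("side","top"):
    f=bot.grab_frame(n); p=f.pop("pixels")
    cv2.imwrite(f"pics/{n}2.png",p[:,:,::-1])
crop('pics/top2.png',115,150,120,100,5,'pics/c11.png')
crop('pics/side2.png',170,230,120,90,6,'pics/c12.png')
E
```

```text
t 4.33 p [0.5001 0.3255 0.0728] rot [-1.647e+02 -1.000e-01 -6.010e+01] F [ 0.2  0.  -0.2] w 0.0852 q [-0.51  0.61 -0.26  2.02  0.65  0.33 -2.35]
xyz cm [-0.    0.06  0.04] w deg [-0.3 -0.1 -0.1] rows>= 0.0
```

View pics/c11.png

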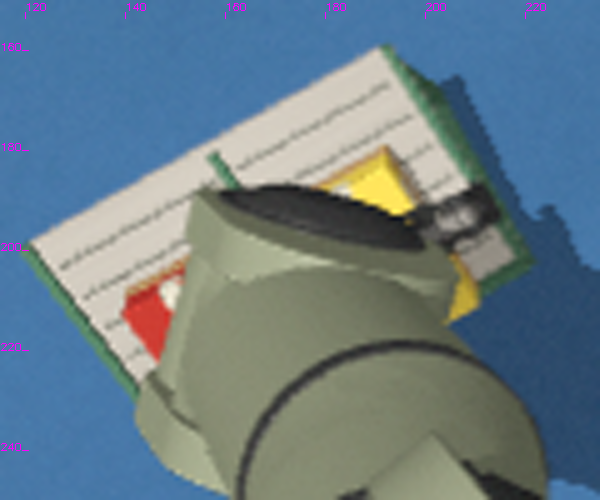

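View pics/c12.png

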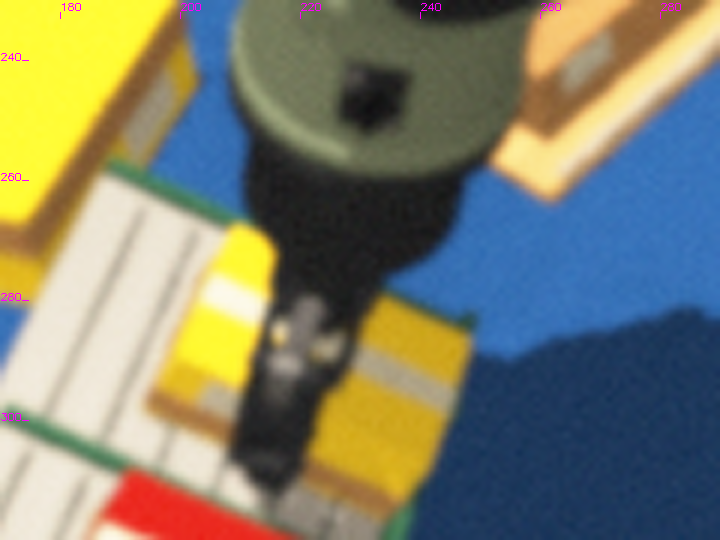

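Call:
jog_arm:
  increments:
    - {"x":0,"y":0,"z":0,"wx":0,"wy":0,"wz":0,"claw":50}
    - {"x":0,"y":0,"z":0,"wx":0,"wy":0,"wz":0,"claw":50}
    - {"x":0,"y":0,"z":0,"wx":0,"wy":0,"wz":0,"claw":50}
    - {"x":0,"y":0,"z":0,"wx":0,"wy":0,"wz":0,"claw":50}
    - {"x":0,"y":0,"z":0,"wx":0,"wy":0,"wz":0,"claw":50}
  squeeze: 50

```text
clock: 5.05
position: [0.5004, 0.3255, 0.0739]
tool_rot: [-2.874, -0.002, -1.05]
force: [-4.9, -3.6, 12.6]
grip_width: 0.0596
```

```bash
python3 - <<'E'
from mv import *
s=bot.observe(); g=R.from_euler('xyz',s['tool_rot']); p=s['position']
# actual relation tool->carton
print('carton in tool', (g.inv().apply(CP-p)*1000).round(1), np.degrees((g.inv()*RC*R.from_euler('z',0)).as_rotvec()).round(1))
rel([(g,p+[0,0,.02]),(g,p+[0,0,.14])])
E
```

```text
carton in tool [-0.2 -6.   4.5] [-119.3  119.5   15.2]
t 5.05 p [0.5004 0.3255 0.0739] rot [-1.646e+02 -1.000e-01 -6.010e+01] F [-4.9 -3.6 12.6] w 0.0596 q [-0.51  0.61 -0.26  2.02  0.65  0.33 -2.35]
xyz cm [ 0.   -0.53 -1.93] w deg [0. 0. 0.] rows>= 0.3
xyz cm [  0.02  -3.71 -13.5 ] w deg [0. 0. 0.] rows>= 2.2
```

Call:
jog_arm:
  increments:
    - {"x":0,"y":-0.25,"z":-1,"wx":0,"wy":0,"wz":0,"claw":50}
    - {"x":0,"y":-0.53,"z":-1.93,"wx":0,"wy":0,"wz":0,"claw":50}
    - {"x":0,"y":-1.2,"z":-4.5,"wx":0,"wy":0,"wz":0,"claw":50}
    - {"x":0,"y":-2.2,"z":-8,"wx":0,"wy":0,"wz":0,"claw":50}
    - {"x":0,"y":-3.7,"z":-13.5,"wx":0,"wy":0,"wz":0,"claw":50}
    - {"x":0,"y":-3.7,"z":-13.5,"wx":0,"wy":0,"wz":0,"claw":50}

```text
clock: 5.8
position: [0.5018, 0.3266, 0.2186]
tool_rot: [-2.867, -0.001, -1.05]
force: [-0.3, 0.2, -3.8]
grip_width: 0.0597
```

```bash
python3 - <<'E'
from mv import *
rel([])
import cv2
for n in ("side","top"):
    f=bot.grab_frame(n); p=f.pop("pixels")
    cv2.imwrite(f"pics/{n}3.png",p[:,:,::-1])
crop('pics/side3.png',150,200,140,110,5.5,'pics/c13.png')
E
```

```text
t 5.8 p [0.5018 0.3266 0.2186] rot [-1.643e+02 -1.000e-01 -6.020e+01] F [-0.3  0.2 -3.8] w 0.0597 q [-0.33  0.41 -0.49  1.91  0.43  0.64 -2.12]
```

View pics/c13.png

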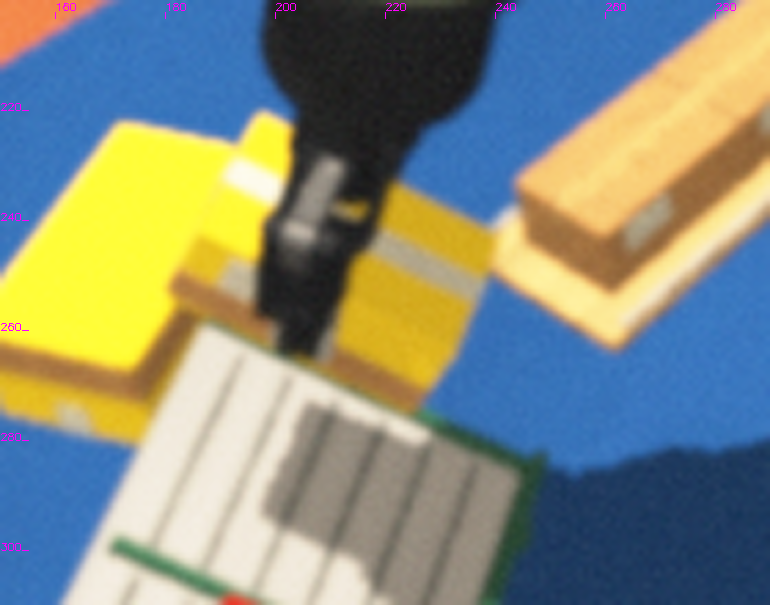

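```bash
sed -i 's/^print/#print/; s/^for/if 0:\n for/' /dev/null; python3 - <<'E' | sed '1,/-----/d'
from fit2 import *
from mv import *
print('-----')
print('-----A')
q=[(200,237),(262,110),(497,232),(457,357),(172,287),(415,410)]
m=[bl,br,fr,fl,(L,W,0),(-L,W,0)]
uv=np.array([c(x,(150,200),5.5) for x in q])
p,f=fit([('side',m,uv)],lambda p:p,[.5,.33,.2,.52,-.52]); print(p,np.degrees(p[3:]),f.round(1).tolist())
s=bot.observe(); g=R.from_euler('xyz',s['tool_rot']); P=s['position']
for lab,rc in (('30',RC),):
    print('pred', P+g.apply([-.0002,-.006,.0045]))
E
```

```text
carton free tilt [ 0.50620809  0.32910966  0.07112389  0.52240239 -0.51186556] [ 29.931452   -29.32773633]
[[ 0.2  0.1]
 [ 0.2  0.3]
 [ 0.1 -0.2]
 [-0.3  0.2]
 [-0.5  0.1]
 [ 0.1  0.1]
 [ 0.1 -0.3]]
carton [0.50659531 0.32940788 0.07128842 0.52378775] 30.01082750151034
[[ 0.2  0.2]
 [ 0.2  0.3]
 [ 0.1 -0.3]
 [-0.2  0.1]
 [-0.5  0. ]
 [-0.   0.2]
 [ 0.2 -0.3]]
tray [0.59563939 0.04046037 0.0267928 ] 1.5351140804606076 0.6665369466263655
tray [0.59572789 0.04045087 0.03053353] 1.749442427463483 0.46830481253275025
tray [0.59561039 0.04046634 0.02777217] 1.5912278453945048 0.6547430919728754
[[ 0.7 -0.1]
 [-0.2 -0.3]
 [-0.6  0. ]
 [ 0.3  0.3]
 [-0.2  0.2]
 [ 0.3 -0.1]
 [-0.3 -0.2]
 [-0.1  0.1]
 [-0.5 -0.1]
 [ 0.1 -0. ]
 [ 0.4 -0.4]
 [-0.   0.5]]
bar [ 0.47579152 -0.38936691 -0.12529695] -7.178986325705182 [[0.9, 0.1], [-0.9, -0.1]]
bar [ 0.47442311 -0.39240818 -0.18229317] -10.444629254633272 [[0.3, -0.5], [-0.3, 0.6]]
bar [ 0.47499557 -0.39008572 -0.14840524] -8.502994043720868 [[1.3, -0.8], [-0.7, 0.6], [0.9, 0.6], [-1.3, 0.6]]
cup [ 0.71761468 -0.15109351  0.085     ]
cup [ 0.70935721 -0.13073114  0.085     ]
pen [ 0.74393479 -0.17776557  0.15      ] bottle [0.36135091 0.11660808 0.17      ]
[array([0.493, 0.519]), array([0.61 , 0.324]), array([0.491, 0.249]), array([0.374, 0.452])]
-----
-----Ased: couldn't edit /dev/null: not a regular file
Traceback (most recent call last):
TypeError: 'dict' object is not callable
```

```bash
cat > f3.py <<'E'
from h import *
def cc(pt,o,k): return (np.array(pt)+.5)/k-.5+np.array(o)
def T(p): # x,y,z,yaw,tilt ; tilt=lean of z
    x,y,z,yaw,t=p; return R.from_euler('z',yaw).as_matrix()@R.from_euler('y',t).as_matrix(), np.array([x,y,z])
def fit(obs,full,p0):
    def res(p):
        r,t=T(full(p)); return np.concatenate([ (proj(n,np.array(m)@r.T+t)-uv).ravel() for n,m,uv in obs])
    s=least_squares(res,p0); return s.x,s.fun.reshape(-1,2)
L,W,H=.05,.03,.045
bl,br,fr,fl=(L,W,H),(L,-W,H),(-L,-W,H),(-L,W,H)
E
python3 - <<'E'
from f3 import *
from mv import *
q=[(200,237),(262,110),(497,232),(457,357),(172,287),(415,410)]
m=[bl,br,fr,fl,(L,W,0),(-L,W,0)]
uv=np.array([cc(x,(150,200),5.5) for x in q])
p,f=fit([('side',m,uv)],lambda p:p,[.5,.33,.2,.52,-.52]); print(p,np.degrees(p[3:]),f.round(1).tolist())
s=bot.observe(); g=R.from_euler('xyz',s['tool_rot']); P=s['position']
print('pred', P+g.apply([-.0002,-.006,.0045]))
E
```

```text
[ 0.5226801   0.32022209  0.19645461  0.52545421 -0.51431676] [ 30.10630832 -29.46817992] [[0.7, -1.5], [0.4, 0.8], [0.9, 0.2], [-0.4, -1.1], [-0.9, 1.5], [-0.7, 0.3]]
pred [0.50636519 0.32878525 0.21158305]
```

```bash
cat >> mv.py <<'E'
G0=R.from_euler('xyz',[-164.6,-.1,-60.1],degrees=True); P0=np.array([.5004,.3255,.0739])
REL=RC.inv()*G0; OFF=RC.inv().apply(P0-CP)
def place(dz,corr=(0,0)):
    Rf=R.from_euler('z',90+TY,degrees=True); return Rf*REL, tray(corr[0],corr[1],.055+dz)+Rf.apply(OFF)
E
python3 - <<'E'
from mv import *
print(OFF, place(0)[0].as_euler('xyz',degrees=True))
rel([place(.12),place(.08)])
E
```

```text
[-0.00475215 -0.00020429  0.00586134] [ 1.65399956e+02 -1.36602524e-01  1.55339750e+00]
t 5.9 p [0.5004 0.3251 0.2143] rot [-1.646e+02 -1.000e-01 -6.020e+01] F [-0.9 -0.1 -3.6] w 0.0593 q [-0.33  0.41 -0.49  1.91  0.43  0.64 -2.12]
xyz cm [29.85  6.78  1.66] w deg [-26.9  -0.4 -62.4] rows>= 6.3
xyz cm [29.85  7.84  5.51] w deg [-26.9  -0.4 -62.4] rows>= 6.3
```

Call:
jog_arm:
  increments:
    - {"x":4,"y":0,"z":-2,"wx":-3,"wy":0,"wz":-7,"claw":50}
    - {"x":8,"y":1,"z":-2,"wx":-7,"wy":0,"wz":-15,"claw":50}
    - {"x":13,"y":2,"z":-1,"wx":-11,"wy":-0.1,"wz":-24,"claw":50}
    - {"x":18,"y":3,"z":0,"wx":-15,"wy":-0.2,"wz":-34,"claw":50}
    - {"x":23,"y":4.5,"z":1,"wx":-19,"wy":-0.3,"wz":-43,"claw":50}
    - {"x":27,"y":6,"z":1.5,"wx":-23,"wy":-0.4,"wz":-52,"claw":50}
    - {"x":29.8,"y":6.8,"z":1.7,"wx":-26.9,"wy":-0.4,"wz":-62.4,"claw":50}
    - {"x":29.85,"y":6.8,"z":1.7,"wx":-26.9,"wy":-0.4,"wz":-62.4,"claw":50}
    - {"x":29.85,"y":6.8,"z":1.7,"wx":-26.9,"wy":-0.4,"wz":-62.4,"claw":50}

```text
clock: 7.02
position: [0.5953, 0.0367, 0.1797]
tool_rot: [2.888, -0.002, 0.026]
force: [-0.2, 0.9, -3.6]
grip_width: 0.0595
```

```bash
python3 - <<'E'
from mv import *
rel([place(.12),place(.03),place(.01),place(0)])
import cv2
for n in ("side","top"):
    f=bot.grab_frame(n); p=f.pop("pixels")
    cv2.imwrite(f"pics/{n}4.png",p[:,:,::-1])
crop('pics/side4.png',210,120,140,140,4,'pics/c14.png')
E
```

```text
t 7.03 p [0.5953 0.0367 0.1797] rot [ 1.655e+02 -1.000e-01  1.500e+00] F [-0.2  0.9 -3.6] w 0.0595 q [ 0.11  0.62 -0.6   1.69  0.65  1.12 -0.74]
xyz cm [ 0.06  0.12 -0.09] w deg [-0.1  0.1 -0.1] rows>= 0.0
xyz cm [ 0.04 -2.14  8.62] w deg [-0.1  0.1 -0.1] rows>= 1.4
xyz cm [ 0.04 -2.64 10.56] w deg [-0.1  0.1 -0.1] rows>= 1.7
xyz cm [ 0.04 -2.89 11.52] w deg [-0.1  0.1 -0.1] rows>= 1.9
```

View pics/c14.png

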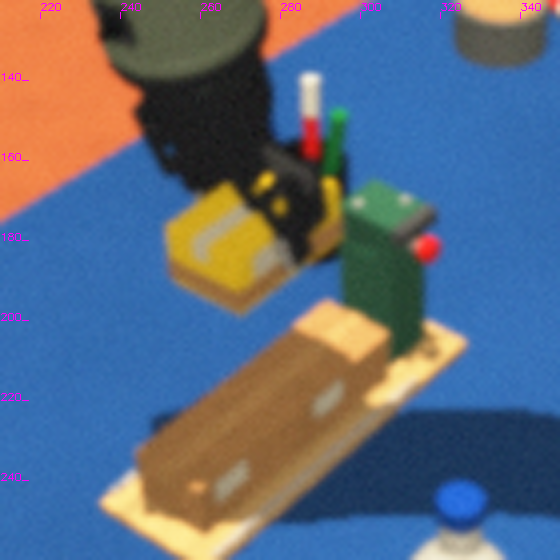

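View pics/top4.png

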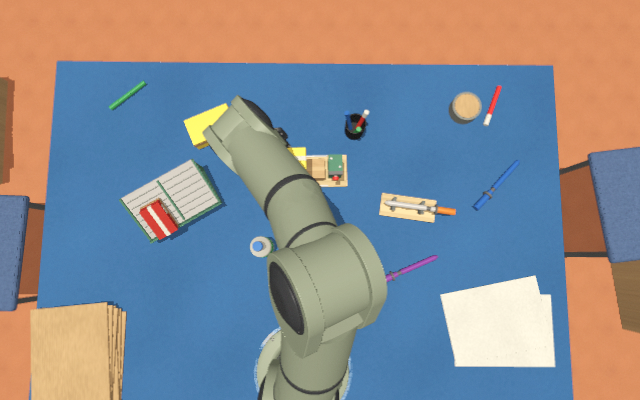

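Call:
jog_arm:
  increments:
    - {"x":0.05,"y":-1,"z":4,"wx":-0.1,"wy":0.1,"wz":-0.1,"claw":50}
    - {"x":0.05,"y":-1.9,"z":7.6,"wx":-0.1,"wy":0.1,"wz":-0.1,"claw":50}
    - {"x":0.05,"y":-2.25,"z":9,"wx":-0.1,"wy":0.1,"wz":-0.1,"claw":50}
    - {"x":0.05,"y":-2.4,"z":9.6,"wx":-0.1,"wy":0.1,"wz":-0.1,"claw":50}
    - {"x":0.05,"y":-2.4,"z":9.6,"wx":-0.1,"wy":0.1,"wz":-0.1,"claw":50}

```text
clock: 7.75
position: [0.5967, 0.036, 0.0821]
tool_rot: [2.886, -0.005, 0.028]
force: [-1.0, 0.3, -2.2]
grip_width: 0.0593
```

```bash
python3 - <<'E'
from mv import *
rel([place(.02),place(.01),place(0)])
import cv2
for n in ("side","top"):
    f=bot.grab_frame(n); p=f.pop("pixels")
    cv2.imwrite(f"pics/{n}5.png",p[:,:,::-1])
crop('pics/side5.png',220,140,120,120,5,'pics/c15.png')
crop('pics/top5.png',240,130,120,75,6,'pics/c16.png')
E
```

```text
t 7.75 p [0.5967 0.036  0.0821] rot [165.4  -0.3   1.6] F [-1.   0.3 -2.2] w 0.0593 q [ 0.07  0.75 -0.54  1.75  0.76  0.97 -0.86]
xyz cm [-0.08 -0.01  0.13] w deg [ 0.  -0.2  0. ] rows>= 0.0
xyz cm [-0.09 -0.26  1.09] w deg [ 0.  -0.2  0. ] rows>= 0.2
xyz cm [-0.09 -0.51  2.06] w deg [ 0.  -0.2  0. ] rows>= 0.3
```

View pics/c15.png

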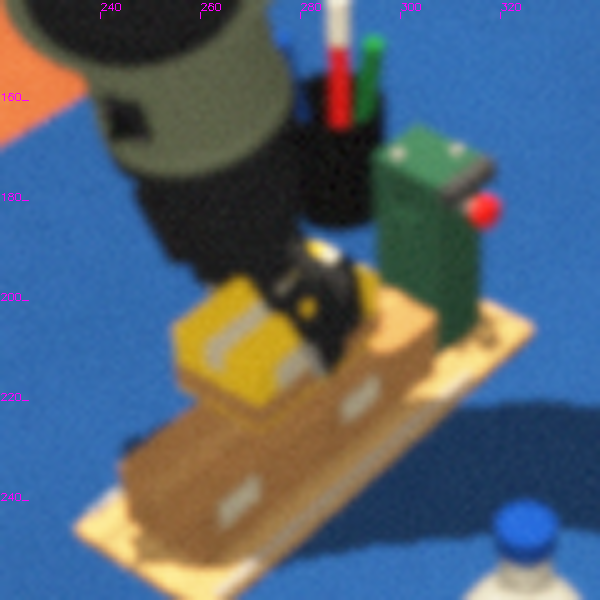

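View pics/c16.png

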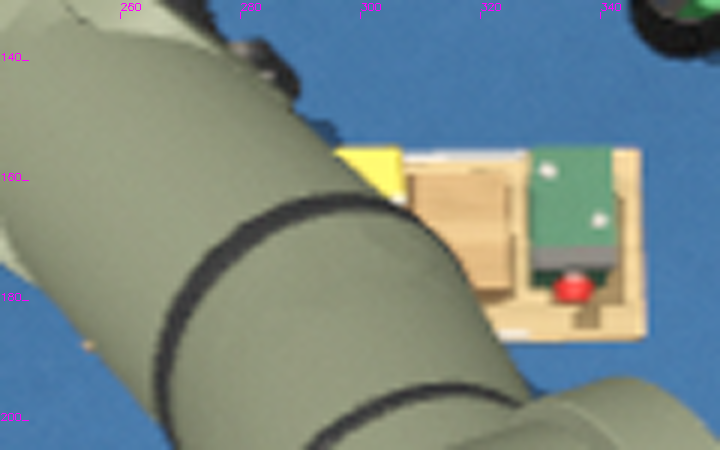

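Call:
jog_arm:
  increments:
    - {"x":-0.09,"y":-0.26,"z":1.1,"wx":0,"wy":-0.2,"wz":0,"claw":50}
    - {"x":-0.09,"y":-0.38,"z":1.55,"wx":0,"wy":-0.2,"wz":0,"claw":50}
    - {"x":-0.09,"y":-0.43,"z":1.75,"wx":0,"wy":-0.2,"wz":0,"claw":50}
    - {"x":-0.09,"y":-0.43,"z":1.75,"wx":0,"wy":-0.2,"wz":0,"claw":50}

```text
clock: 8.35
position: [0.5961, 0.0357, 0.0643]
tool_rot: [2.886, -0.002, 0.028]
force: [-0.0, -0.6, -3.2]
grip_width: 0.0595
```

```bash
python3 - <<'E'
from mv import *
rel([place(0)])
import cv2
f=bot.grab_frame('side'); p=f.pop("pixels")
cv2.imwrite(f"pics/side6.png",p[:,:,::-1])
crop('pics/side6.png',230,160,100,90,7,'pics/c17.png')
E
```

```text
t 8.35 p [0.5961 0.0357 0.0643] rot [ 1.654e+02 -1.000e-01  1.600e+00] F [-0.  -0.6 -3.2] w 0.0595 q [ 0.06  0.77 -0.53  1.76  0.78  0.94 -0.88]
xyz cm [-0.02 -0.09  0.33] w deg [0. 0. 0.] rows>= 0.1
```

View pics/c17.png

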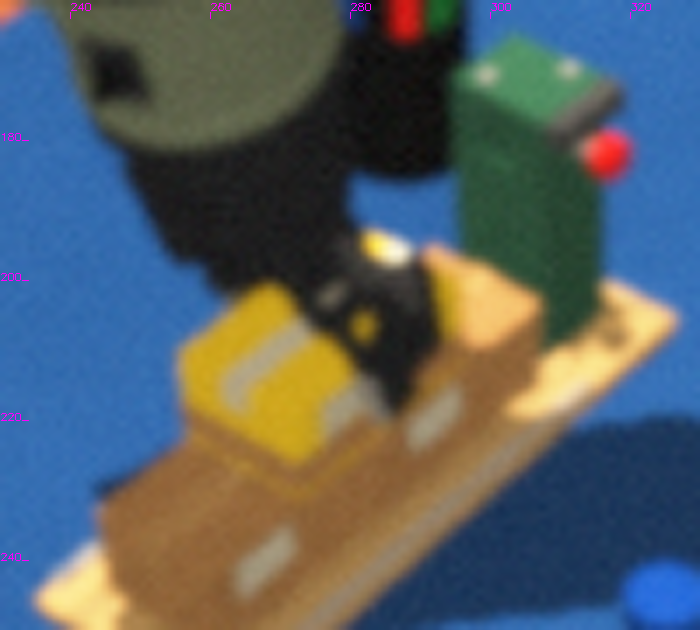

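```bash
python3 - <<'E'
from f3 import *
from mv import *
for q,m in [((180,355),(.03,.05,.1033)),((298,460),(-.03,.05,.1033)),((270,284),(.03,0,.1033))]:
    w=atz('side',cc(q,(230,160),7),.1033); print(TRm.inv().apply(w-TR).round(4),m)
E
```

```text
[0.0262 0.0518 0.1033] (0.03, 0.05, 0.1033)
[-0.0476  0.0669  0.1033] (-0.03, 0.05, 0.1033)
[2.710e-02 1.000e-04 1.033e-01] (0.03, 0, 0.1033)
```

Call:
jog_arm:
  increments:
    - {"x":-0.02,"y":-0.05,"z":0.2,"wx":0,"wy":0,"wz":0,"claw":50}
    - {"x":-0.02,"y":-0.09,"z":0.35,"wx":0,"wy":0,"wz":0,"claw":50}
    - {"x":-0.02,"y":-0.09,"z":0.35,"wx":0,"wy":0,"wz":0,"claw":50}

```text
clock: 8.78
position: [0.5962, 0.0357, 0.0622]
tool_rot: [2.885, -0.003, 0.027]
force: [-7.4, 0.0, 20.5]
grip_width: 0.0592
```

Call:
jog_arm:
  increments:
    - {"x":0,"y":0.03,"z":-0.1,"wx":0,"wy":0,"wz":0,"claw":50}
    - {"x":0,"y":0.03,"z":-0.1,"wx":0,"wy":0,"wz":0,"claw":50}

```text
clock: 9.02
position: [0.5963, 0.0357, 0.0633]
tool_rot: [2.885, -0.003, 0.027]
force: [-0.1, -0.1, -3.9]
grip_width: 0.0595
```

Call:
jog_arm:
  increments:
    - {"x":0,"y":0,"z":0,"wx":0,"wy":0,"wz":0,"claw":75}
    - {"x":0,"y":0,"z":0,"wx":0,"wy":0,"wz":0,"claw":90}
    - {"x":0,"y":0,"z":0,"wx":0,"wy":0,"wz":0,"claw":95}
    - {"x":0,"y":0,"z":0,"wx":0,"wy":0,"wz":0,"claw":95}

```text
clock: 9.52
position: [0.5963, 0.0357, 0.0633]
tool_rot: [2.885, -0.003, 0.027]
force: [-0.5, -0.1, -0.4]
grip_width: 0.081
```

Call:
jog_arm:
  increments:
    - {"x":0,"y":0,"z":-3,"wx":0,"wy":0,"wz":0,"claw":95}
    - {"x":0,"y":0,"z":-8,"wx":0,"wy":0,"wz":0,"claw":95}
    - {"x":0,"y":0,"z":-14,"wx":0,"wy":0,"wz":0,"claw":95}
    - {"x":0,"y":-1,"z":-18,"wx":5,"wy":0,"wz":0,"claw":95}
    - {"x":0,"y":4,"z":-20,"wx":10,"wy":0,"wz":0,"claw":95}
    - {"x":0,"y":10,"z":-21,"wx":14.6,"wy":0,"wz":0,"claw":95}
    - {"x":0,"y":16,"z":-22,"wx":14.6,"wy":0,"wz":0,"claw":95}
    - {"x":0,"y":21,"z":-22,"wx":14.6,"wy":0,"wz":0,"claw":95}

```text
clock: 10.52
position: [0.5994, -0.1143, 0.3308]
tool_rot: [3.139, -0.005, 0.026]
force: [-0.0, 1.2, -0.2]
grip_width: 0.0811
```

```bash
python3 - <<'E'
from mv import *
rel([])
import cv2
for n in ("side","top"):
    f=bot.grab_frame(n); p=f.pop("pixels")
    cv2.imwrite(f"pics/{n}7.png",p[:,:,::-1])
crop('pics/side7.png',230,160,100,90,7,'pics/c18.png')
crop('pics/top7.png',245,140,110,60,7,'pics/c19.png')
E
```

```text
t 10.53 p [ 0.5994 -0.1143  0.3308] rot [179.9  -0.3   1.5] F [-0.   1.2 -0.2] w 0.0811 q [ 0.57  0.49 -0.72  1.49  0.33  1.28 -0.16]
```

View pics/c18.png

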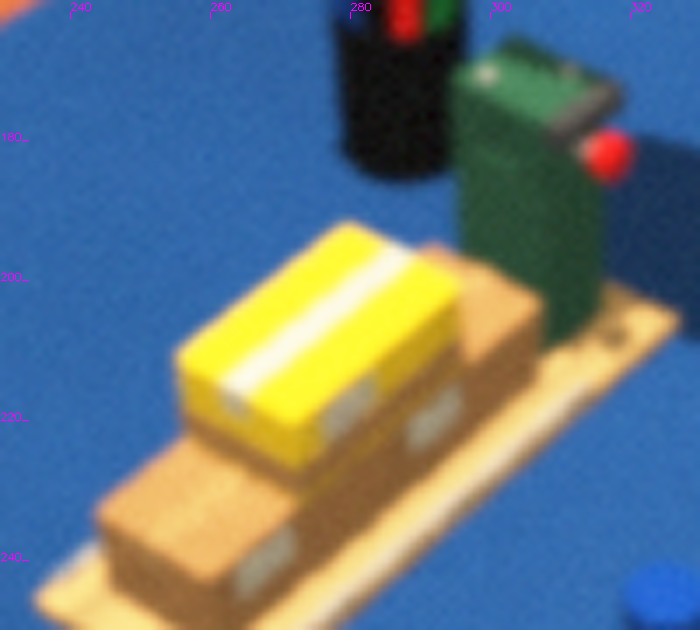

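View pics/c19.png

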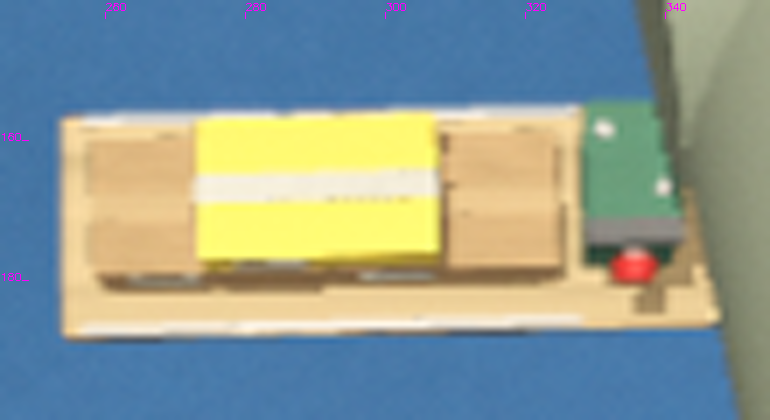

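```bash
python3 - <<'E'
from f3 import *
from mv import *
m=[(.03,.05,.045),(.03,-.05,.045),(-.03,-.05,.045),(-.03,.05,.045)]
t=np.array([cc(q,(245,140),7) for q in [(196,121),(437,111),(441,252),(198,260)]])
s=np.array([cc(q,(230,160),7) for q in [(178,355),(350,222),(462,285),(297,423)]])
for o in ([('top',m,t)],[('side',m,s)],[('top',m,t),('side',m,s)]):
    p,f=fit(o,lambda p:(p[0],p[1],.055,p[2],0),[.6,.04,0]); print(p,np.degrees(p[2]),(TRm.inv().apply([p[0]-TR[0],p[1]-TR[1],0])*1000).round(1),f.round(1).tolist())
b=[(.03,.1,.055),(.03,-.1,.055),(-.03,-.1,.055),(-.03,.1,.055)]
t=np.array([cc(q,(245,140),7) for q in [(87,140),(556,132),(562,267),(90,275)]])
p,f=fit([('top',b,t)],lambda p:(p[0],p[1],0,p[2],0),[.6,.04,0]);print('brown',p,np.degrees(p[2]))
E
```

```text
[0.594764   0.04038898 0.04206979] 2.41042120796148 [-0.8 -0.1  0. ] [[0.1, -0.2], [-0.2, 0.0], [-0.1, 0.1], [0.3, 0.1]]
[0.59512254 0.0406317  0.03481931] 1.9949997755706894 [-0.5  0.1  0. ] [[-0.0, 0.2], [-0.1, 0.2], [0.4, -0.3], [-0.2, -0.1]]
[0.59495085 0.04053365 0.03866822] 2.215525673225114 [-0.6  0.1  0. ] [[0.0, -0.4], [-0.2, 0.0], [-0.2, 0.1], [0.2, 0.0], [0.1, 0.2], [-0.1, 0.2], [0.4, -0.3], [-0.1, -0.1]]
brown [0.59556162 0.04065812 0.0259253 ] 1.4854100191581914
```

```bash
python3 - <<'E'
from f3 import *
from mv import *
m=[(.035,.085,.01),(.035,-.085,.01),(-.035,-.085,.01),(-.035,.085,.01)]
t=np.array([cc(q,(370,180),8) for q in [(98,102),(533,162),(515,343),(75,280)]])
s=np.array([cc(q,(345,145),9) for q in [(66,413),(215,517),(527,300)]])
ms=[m[0],m[3],m[2]]
for o in ([('top',m,t)],[('side',ms,s)],[('top',m,t),('side',ms,s)]):
    p,f=fit(o,lambda p:(p[0],p[1],0,p[2],0),[.48,-.32,-.1]); print(p,np.degrees(p[2]),f.round(1).tolist())
# points on axis in rest frame
rm=R.from_euler('z',p[2]); 
for n,q in [('tip',(113,181)),('collarfront',(525,236)),('end',(688,256)),('groove',(468,228))]:
    w=atz('top',cc(q,(370,180),8),.06); print(n,(rm.inv().apply(w-[p[0],p[1],0])*1000).round(1))
for n,q in [('tip',(163,325)),('end',(568,95)),('collar',(437,157)),]:
    w=atz('side',cc(q,(345,145),9),.06); print(n,(rm.inv().apply(w-[p[0],p[1],0])*1000).round(1))
E
```

```text
[ 0.48511434 -0.31864893 -0.13411292] -7.684104506557909 [[-0.0, -0.0], [0.1, 0.1], [-0.1, -0.1], [0.1, 0.1]]
[ 0.4842767  -0.31356633 -0.13457964] -7.7108452615740015 [[0.1, 0.3], [0.1, -0.6], [-0.2, 0.4]]
[ 0.4852026  -0.31736438 -0.13530777] -7.7525638930241785 [[-0.4, -0.1], [-0.3, 0.1], [-0.5, -0.1], [-0.4, -0.0], [0.5, -0.5], [0.6, -1.4], [0.1, -0.2]]
tip [-1.2 80.1 60. ]
collarfront [ -0.  -74.4  60. ]
end [   1.1 -135.3   60. ]
groove [ -0. -53.  60.]
tip [ 4.9 75.6 60. ]
end [  -4.3 -136.9   60. ]
collar [  3.7 -70.3  60. ]
```

```bash
cat >> mv.py <<'E'
BY=-7.7; BR=np.array([.4852,-.318,0]); BRm=R.from_euler('z',BY,degrees=True)
def rest(x,y,z): return BR+BRm.apply([x,y,z])
GY=.024
E
python3 - <<'E'
from mv import *
rel([(down(BY),rest(0,-.074-GY,.15)),(down(BY),rest(0,-.074-GY,.040))])
E
```

```text
t 10.62 p [ 0.5995 -0.1179  0.3302] rot [179.8  -0.3   1.1] F [-0.4 -0.2 -1. ] w 0.081 q [ 0.57  0.49 -0.72  1.49  0.33  1.28 -0.16]
xyz cm [-13.41  29.39  18.07] w deg [ 0.2 -0.3  8.8] rows>= 5.9
xyz cm [-13.45  29.35  29.07] w deg [ 0.2 -0.3  8.8] rows>= 7.0
```

Call:
jog_arm:
  increments:
    - {"x":-2.5,"y":6,"z":0,"wx":0,"wy":0,"wz":2,"claw":60}
    - {"x":-5,"y":11,"z":2,"wx":0,"wy":0,"wz":4,"claw":60}
    - {"x":-7.5,"y":16,"z":5,"wx":0,"wy":0,"wz":6,"claw":60}
    - {"x":-10,"y":21,"z":9,"wx":0.2,"wy":-0.3,"wz":8,"claw":60}
    - {"x":-12,"y":26,"z":13,"wx":0.2,"wy":-0.3,"wz":8.8,"claw":60}
    - {"x":-13.4,"y":29.4,"z":18,"wx":0.2,"wy":-0.3,"wz":8.8,"claw":60}
    - {"x":-13.4,"y":29.4,"z":18,"wx":0.2,"wy":-0.3,"wz":8.8,"claw":60}
    - {"x":-13.4,"y":29.4,"z":18,"wx":0.2,"wy":-0.3,"wz":8.8,"claw":60}

```text
clock: 11.62
position: [0.4722, -0.4146, 0.1503]
tool_rot: [-3.141, 0.001, -0.134]
force: [0.3, 0.2, 0.7]
grip_width: 0.0514
```

```bash
python3 - <<'E'
from mv import *
rel([(down(BY),rest(0,-.074-GY,.15)),(down(BY),rest(0,-.074-GY,.040))])
import cv2
for n in ("side","top"):
    f=bot.grab_frame(n); p=f.pop("pixels")
    cv2.imwrite(f"pics/{n}8.png",p[:,:,::-1])
crop('pics/side8.png',335,100,110,110,5,'pics/c20.png')
crop('pics/top8.png',370,170,100,60,7,'pics/c21.png')
E
```

```text
t 11.62 p [ 0.4722 -0.4146  0.1503] rot [-1.799e+02  1.000e-01 -7.700e+00] F [0.3 0.2 0.7] w 0.0514 q [ 1.    0.67 -0.57  1.64  0.42  0.96  0.15]
xyz cm [-0.01  0.05  0.03] w deg [-0.1  0.1  0. ] rows>= 0.0
xyz cm [1.000e-02 6.000e-02 1.103e+01] w deg [-0.1  0.1  0. ] rows>= 1.8
```

View pics/c20.png

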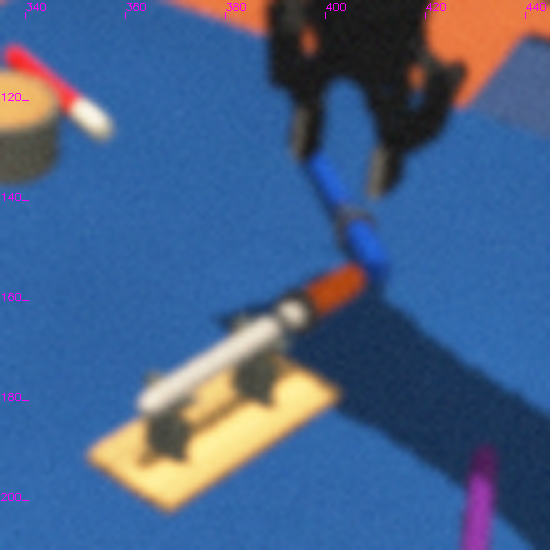

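View pics/c21.png

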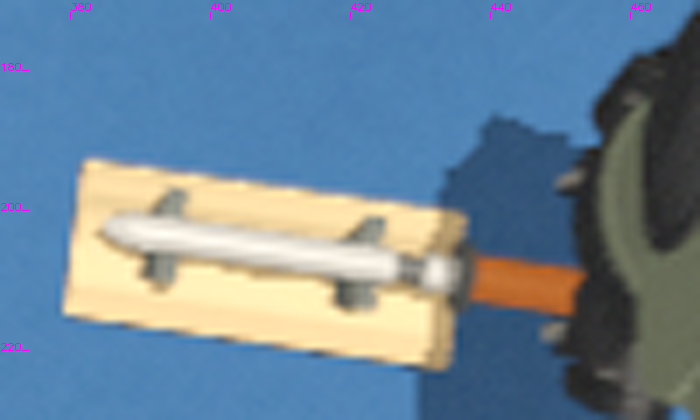

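Call:
jog_arm:
  increments:
    - {"x":0,"y":0.05,"z":4,"wx":-0.1,"wy":0.1,"wz":0,"claw":60}
    - {"x":0,"y":0.06,"z":8,"wx":-0.1,"wy":0.1,"wz":0,"claw":60}
    - {"x":0,"y":0.06,"z":10.5,"wx":-0.1,"wy":0.1,"wz":0,"claw":60}
    - {"x":0,"y":0.06,"z":11,"wx":-0.1,"wy":0.1,"wz":0,"claw":60}
    - {"x":0,"y":0.06,"z":11,"wx":-0.1,"wy":0.1,"wz":0,"claw":60}

```text
clock: 12.35
position: [0.4747, -0.4143, 0.0434]
tool_rot: [3.139, -0.004, -0.131]
force: [0.2, 0.0, 0.0]
grip_width: 0.0514
```

```bash
python3 - <<'E'
from mv import *
rel([(down(BY),rest(0,-.074-GY,.040))])
import cv2
for n in ("side","top"):
    f=bot.grab_frame(n); p=f.pop("pixels")
    cv2.imwrite(f"pics/{n}9.png",p[:,:,::-1])
crop('pics/side9.png',345,110,90,90,6,'pics/c22.png')
E
```

```text
t 12.35 p [ 0.4747 -0.4143  0.0434] rot [179.9  -0.3  -7.5] F [0.2 0.  0. ] w 0.0514 q [ 0.95  0.81 -0.5   1.69  0.52  0.77  0.07]
xyz cm [-0.25  0.11  0.34] w deg [ 0.1 -0.3  0.2] rows>= 0.1
```

View pics/c22.png

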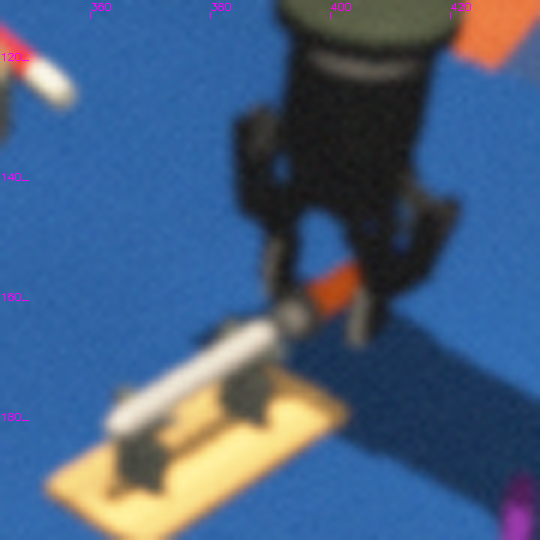

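Call:
jog_arm:
  increments:
    - {"x":-0.25,"y":0.11,"z":0.35,"wx":0.1,"wy":-0.3,"wz":0.2,"claw":60}
    - {"x":-0.25,"y":0.11,"z":0.35,"wx":0.1,"wy":-0.3,"wz":0.2,"claw":60}

```text
clock: 12.7
position: [0.4718, -0.4159, 0.0405]
tool_rot: [3.14, 0.0, -0.136]
force: [-0.5, -0.1, -0.5]
grip_width: 0.0512
```

```bash
python3 - <<'E'
from mv import *
rel([(down(BY),rest(0,-.074-GY,.040))])
E
```

```text
t 12.7 p [ 0.4718 -0.4159  0.0405] rot [179.9   0.   -7.8] F [-0.5 -0.1 -0.5] w 0.0512 q [ 0.95  0.81 -0.5   1.69  0.52  0.77  0.07]
xyz cm [ 0.02 -0.08  0.05] w deg [ 0.1  0.  -0.1] rows>= 0.0
```

Call:
jog_arm:
  increments:
    - {"x":0,"y":0,"z":0,"wx":0,"wy":0,"wz":0,"claw":35}
    - {"x":0,"y":0,"z":0,"wx":0,"wy":0,"wz":0,"claw":12}
    - {"x":0,"y":0,"z":0,"wx":0,"wy":0,"wz":0,"claw":12}
    - {"x":0,"y":0,"z":0,"wx":0,"wy":0,"wz":0,"claw":12}
    - {"x":0,"y":0,"z":0,"wx":0,"wy":0,"wz":0,"claw":12}
  squeeze: 80

```text
clock: 13.32
position: [0.4722, -0.416, 0.0406]
tool_rot: [3.14, -0.0, -0.136]
force: [3.6, -1.4, 2.0]
grip_width: 0.0175
```

```bash
python3 - <<'E'
from mv import *
rel([(down(BY),rest(0,-.074-GY,.040))])
E
```

```text
t 13.32 p [ 0.4722 -0.416   0.0406] rot [179.9  -0.   -7.8] F [ 3.6 -1.4  2. ] w 0.0175 q [ 0.95  0.81 -0.5   1.69  0.52  0.77  0.07]
xyz cm [-0.02 -0.08  0.06] w deg [ 0.1 -0.  -0.1] rows>= 0.0
```

```bash
python3 - <<'E'
from mv import *
import cv2
for n in ("side","top"):
    f=bot.grab_frame(n); p=f.pop("pixels")
    cv2.imwrite(f"pics/{n}10.png",p[:,:,::-1])
rel([])
crop('pics/side10.png',345,110,90,90,8,'pics/c23.png')
crop('pics/top10.png',370,170,100,60,7,'pics/c24.png')
E
```

```text
t 13.43 p [ 0.4721 -0.416   0.0406] rot [179.9  -0.   -7.8] F [ 4.5 -2.   0.8] w 0.0177 q [ 0.95  0.81 -0.5   1.69  0.52  0.77  0.07]
```

View pics/c23.png

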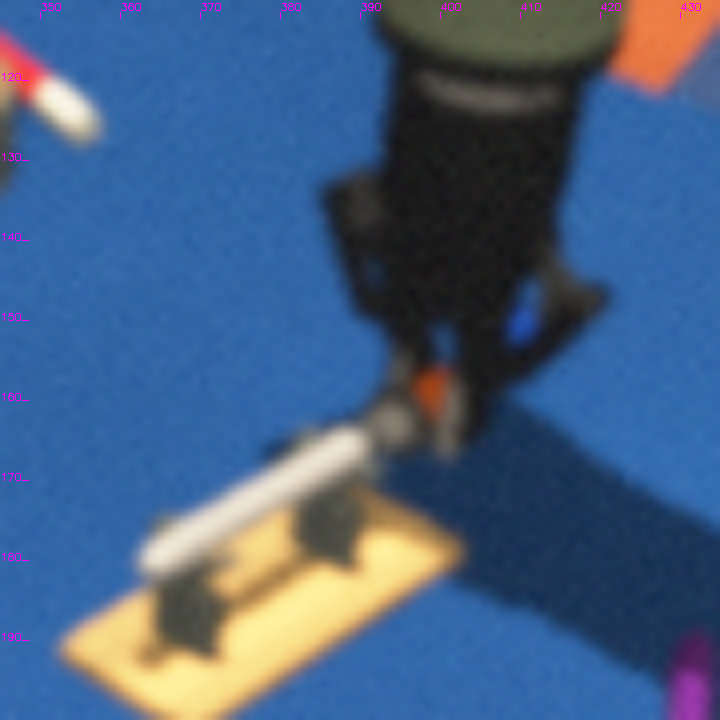

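View pics/c24.png

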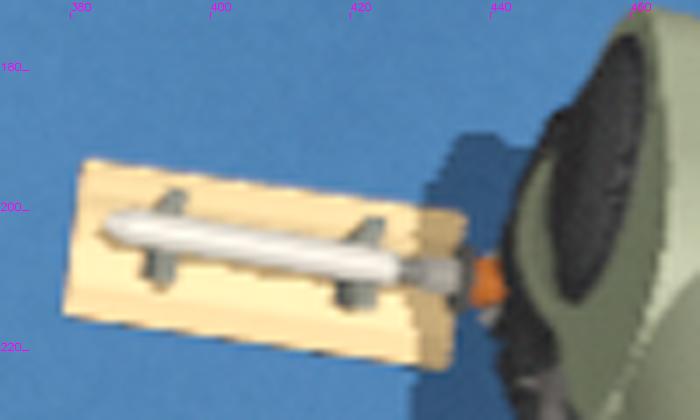

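Call:
jog_arm:
  increments:
    - {"x":0,"y":0,"z":-1,"wx":0,"wy":0,"wz":0,"claw":12}
    - {"x":0,"y":0,"z":-3,"wx":0,"wy":0,"wz":0,"claw":12}
    - {"x":0,"y":0,"z":-7,"wx":0,"wy":0,"wz":0,"claw":12}
    - {"x":0,"y":0,"z":-9,"wx":0,"wy":0,"wz":0,"claw":12}
    - {"x":0,"y":0,"z":-9,"wx":0,"wy":0,"wz":0,"claw":12}

```text
clock: 14.05
position: [0.4725, -0.4164, 0.1323]
tool_rot: [3.138, -0.002, -0.136]
force: [0.3, 0.0, -2.2]
grip_width: 0.0175
```

```bash
python3 - <<'E'
from mv import *
# pre-insert pose
def ins(d,gz=.0194): # d: distance collar front from mouth
    return down(TY), tray(0,-.150-d-GY,.118-gz)
rel([ins(.19),ins(.17)])
import cv2
for n in ("side","top"):
    f=bot.grab_frame(n); p=f.pop("pixels")
    cv2.imwrite(f"pics/{n}11.png",p[:,:,::-1])
crop('pics/side11.png',345,110,90,90,8,'pics/c25.png')
crop('pics/top11.png',370,170,100,60,7,'pics/c26.png')
E
```

```text
t 14.05 p [ 0.4725 -0.4164  0.1323] rot [ 1.798e+02 -1.000e-01 -7.800e+00] F [ 0.3  0.  -2.2] w 0.0175 q [ 0.99  0.69 -0.56  1.65  0.44  0.92  0.13]
xyz cm [ 11.93 -11.04   3.36] w deg [ 0.2 -0.1 -9.4] rows>= 2.7
xyz cm [ 11.6  -13.01   3.35] w deg [ 0.2 -0.1 -9.4] rows>= 2.8
```

View pics/c25.png

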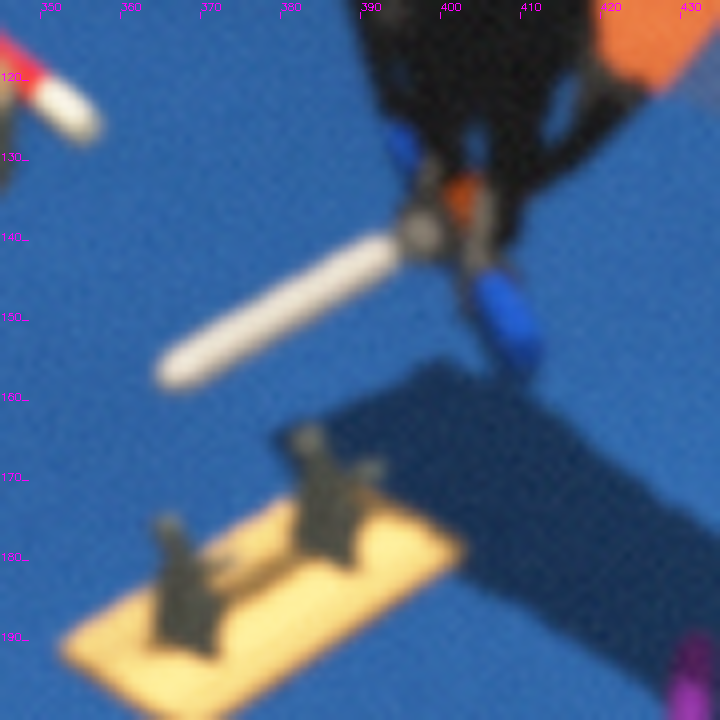

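View pics/c26.png

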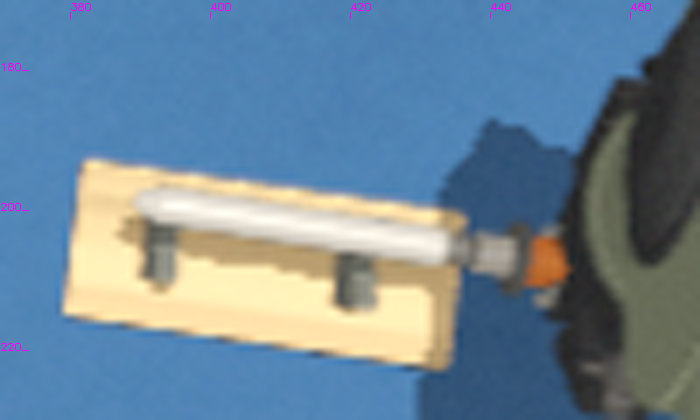

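```bash
cat >> f3.py <<'E'
def tri(uvt,uvs):
    def res(X): return np.concatenate([(proj('top',X)-uvt).ravel(),(proj('side',X)-uvs).ravel()])
    s=least_squares(res,[.5,-.3,.1]); return s.x,s.fun.round(1)
# full bar fit: x,y,z,yaw,pitch ; axis points
def barfit(obs,p0):
    # obs: list (cam, ylocal, uv)
    def pt(p,y):
        d=np.array([-np.sin(p[3])*np.cos(p[4]),np.cos(p[3])*np.cos(p[4]),np.sin(p[4])]); return np.array(p[:3])+d*y
    def res(p): return np.concatenate([(proj(n,pt(p,y))-uv).ravel() for n,y,uv in obs])
    s=least_squares(res,p0); return s.x,s.fun.reshape(-1,2).round(1)
E
python3 - <<'E'
from f3 import *
from mv import *
T=lambda q:cc(q,(370,170),7); S=lambda q:cc(q,(345,110),8)
obs=[('top',.149,T((133,200))),('top',.020,T((462,247))),('top',.0,T((512,253))),('side',.149,S((163,372))),('side',.0265,S((398,250))),('side',-0.003,S((432,228)))]
p,f=barfit(obs,[.47,-.39,.15,-.13,0]); print(p,np.degrees(p[3:]),f.tolist())
s=bot.observe(); g=R.from_euler('xyz',s['tool_rot'])
print('origin in tool mm',(g.inv().apply(p[:3]-s['position'])*1000).round(1))
E
```

```text
[ 0.47420169 -0.38805169  0.15404436 -0.15257988 -0.00154633] [-8.74218306 -0.08859816] [[0.7, -0.3], [-0.3, 0.2], [-0.3, 0.5], [0.7, 0.2], [-1.5, 0.2], [0.4, -0.5]]
origin in tool mm [ -1.2 -27.8 -24.1]
```

Call:
jog_arm:
  increments:
    - {"x":3,"y":-2,"z":0.5,"wx":0,"wy":0,"wz":-1,"claw":12}
    - {"x":6,"y":-5,"z":1.5,"wx":0,"wy":0,"wz":-3,"claw":12}
    - {"x":9,"y":-8,"z":2.5,"wx":0.2,"wy":-0.1,"wz":-6,"claw":12}
    - {"x":11.9,"y":-10.5,"z":3.4,"wx":0.2,"wy":-0.1,"wz":-9.4,"claw":12}
    - {"x":11.9,"y":-10.5,"z":3.4,"wx":0.2,"wy":-0.1,"wz":-9.4,"claw":12}
    - {"x":11.9,"y":-10.5,"z":3.4,"wx":0.2,"wy":-0.1,"wz":-9.4,"claw":12}

```text
clock: 14.9
position: [0.6028, -0.328, 0.0945]
tool_rot: [-3.139, 0.004, 0.028]
force: [-0.2, 0.1, -2.6]
grip_width: 0.0177
```

```bash
cat >> mv.py <<'E'
def ins(d,gz=.0194,gy=.027,dx=0,dyaw=0): # d: distance collar front from mouth
    return down(TY+dyaw), tray(dx,-.150-d-gy,.118-gz)
E
python3 - <<'E'
from mv import *
rel([ins(.18)])
import cv2
for n in ("side","top"):
    f=bot.grab_frame(n); p=f.pop("pixels")
    cv2.imwrite(f"pics/{n}12.png",p[:,:,::-1])
crop('pics/side12.png',285,110,100,90,8,'pics/c27.png')
crop('pics/top12.png',320,140,110,60,7,'pics/c28.png')
E
```

```text
t 14.9 p [ 0.6028 -0.328   0.0945] rot [-179.8    0.2    1.6] F [-0.2  0.1 -2.6] w 0.0177 q [ 0.75  0.83 -0.57  1.5   0.5   0.97  0.07]
xyz cm [ 0.3  -1.16 -0.41] w deg [-0.2  0.2 -0. ] rows>= 0.2
```

View pics/c27.png

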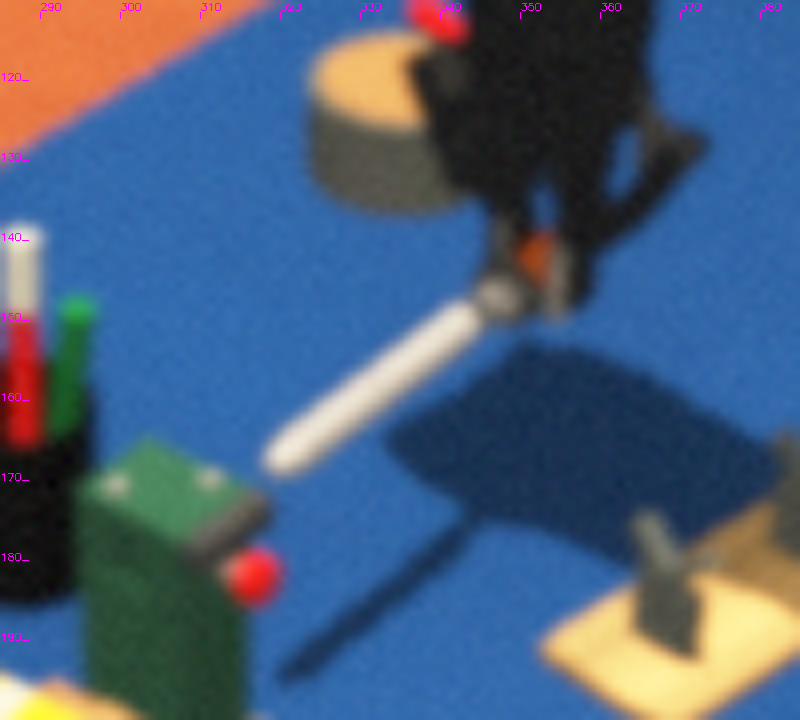

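View pics/c28.png

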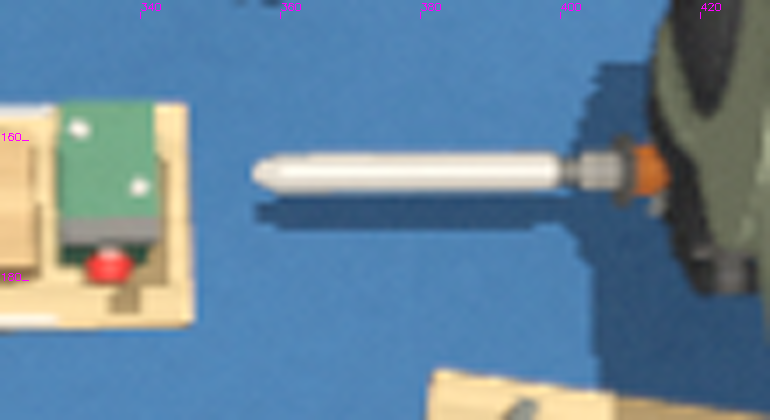

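```bash
cat > bf.py <<'E'
from f3 import *
from mv import *
def report(obs,s=None):
    p,f=barfit(obs,[.6,-.3,.12,.0,0]); s=s or bot.observe(); g=R.from_euler('xyz',s['tool_rot'])
    d=np.array([-np.sin(p[3])*np.cos(p[4]),np.cos(p[3])*np.cos(p[4]),np.sin(p[4])])
    print('bar',p[:3].round(4),'yaw,pitch',np.degrees(p[3:]).round(2),f.tolist())
    print('origin tool mm',(g.inv().apply(p[:3]-s['position'])*1000).round(1),'tool yaw',np.degrees(s['tool_rot']).round(1))
    for y in (0,.15): 
        w=TRm.inv().apply(p[:3]+d*y-TR); print('tray coords y=',y,(w*1000).round(1))
E
python3 - <<'E'
from bf import *
T=lambda q:cc(q,(320,140),7); S=lambda q:cc(q,(285,110),8)
obs=[('top',.15,T((253,172))),('top',.020,T((571,171))),('top',.0,T((616,170))),('side',.145,S((280,460))),('side',.0265,S((474,316))),('side',0.0,S((500,296)))]
report(obs)
# holder same views: visible top corners
for q in [(62,103),(155,103),(160,217),(62,217)]: w=atz('top',T(q),.139); print('holder top',(TRm.inv().apply(w-TR)*1000).round(1))
for q in [(148,435),(77,483),(270,497)]: w=atz('side',S(q),.139); print('holder side',(TRm.inv().apply(w-TR)*1000).round(1))
E
```

```text
bar [ 0.6013 -0.301   0.114 ] yaw,pitch [0.7  0.26] [[0.2, -0.1], [-0.4, -0.2], [0.0, -0.1], [0.3, -0.1], [-0.7, 0.6], [0.9, -0.5]]
origin tool mm [ -0.8 -27.9 -18.6] tool yaw [-179.9    0.2    1.5]
tray coords y= 0 [  -3.8 -341.5  114. ]
tray coords y= 0.15 [  -1.5 -191.5  114.7]
holder top [  23.7 -112.2  139. ]
holder top [  22.9 -150.   139. ]
holder top [ -24.2 -150.8  139. ]
holder top [ -23.4 -111.1  139. ]
holder side [  26.1 -151.9  139. ]
holder side [  27.8 -113.7  139. ]
holder side [ -31.3 -149.5  139. ]
```

```bash
cat >> mv.py <<'E'
def ins2(d,off=(-1.0,-27.8,-19.2),yawrel=-.85,dx=0,dz=0):
    g=down(TY-yawrel); return g, tray(dx,-.150-d,.118+dz)-g.apply(np.array(off)/1000)
E
python3 - <<'E'
from mv import *
rel([ins2(.18),ins2(.165)])
E
```

```text
t 15.0 p [ 0.6027 -0.3289  0.0953] rot [-179.9    0.2    1.5] F [ 0.3 -1.4 -1.4] w 0.0175 q [ 0.75  0.83 -0.57  1.5   0.5   0.97  0.07]
xyz cm [ 0.45 -1.16 -0.35] w deg [-0.1  0.2 -0.9] rows>= 0.2
xyz cm [ 0.45 -2.66 -0.34] w deg [-0.1  0.2 -0.9] rows>= 0.4
```

Call:
jog_arm:
  increments:
    - {"x":0.45,"y":-1.2,"z":-0.35,"wx":-0.1,"wy":0.2,"wz":-0.9,"claw":12}
    - {"x":0.45,"y":-2.0,"z":-0.35,"wx":-0.1,"wy":0.2,"wz":-0.9,"claw":12}
    - {"x":0.45,"y":-2.66,"z":-0.35,"wx":-0.1,"wy":0.2,"wz":-0.9,"claw":12}
    - {"x":0.45,"y":-2.66,"z":-0.35,"wx":-0.1,"wy":0.2,"wz":-0.9,"claw":12}
    - {"x":0.45,"y":-2.66,"z":-0.35,"wx":-0.1,"wy":0.2,"wz":-0.9,"claw":12}

```text
clock: 15.62
position: [0.6064, -0.3025, 0.0988]
tool_rot: [3.141, -0.0, 0.042]
force: [0.0, 0.3, -1.0]
grip_width: 0.0175
```

```bash
python3 - <<'E'
from mv import *
rel([ins2(.165),ins2(.14)])
import cv2
for n in ("side","top"):
    f=bot.grab_frame(n); p=f.pop("pixels")
    cv2.imwrite(f"pics/{n}13.png",p[:,:,::-1])
crop('pics/side13.png',280,110,100,90,8,'pics/c29.png')
crop('pics/top13.png',320,140,110,60,7,'pics/c30.png')
E
```

```text
t 15.62 p [ 0.6064 -0.3025  0.0988] rot [180.   -0.    2.4] F [ 0.   0.3 -1. ] w 0.0175 q [ 0.72  0.81 -0.57  1.53  0.5   0.95  0.04]
xyz cm [ 0.01 -0.03  0.  ] w deg [ 0. -0. -0.] rows>= 0.0
xyz cm [ 0.05 -2.53  0.  ] w deg [ 0. -0. -0.] rows>= 0.4
```

View pics/c29.png

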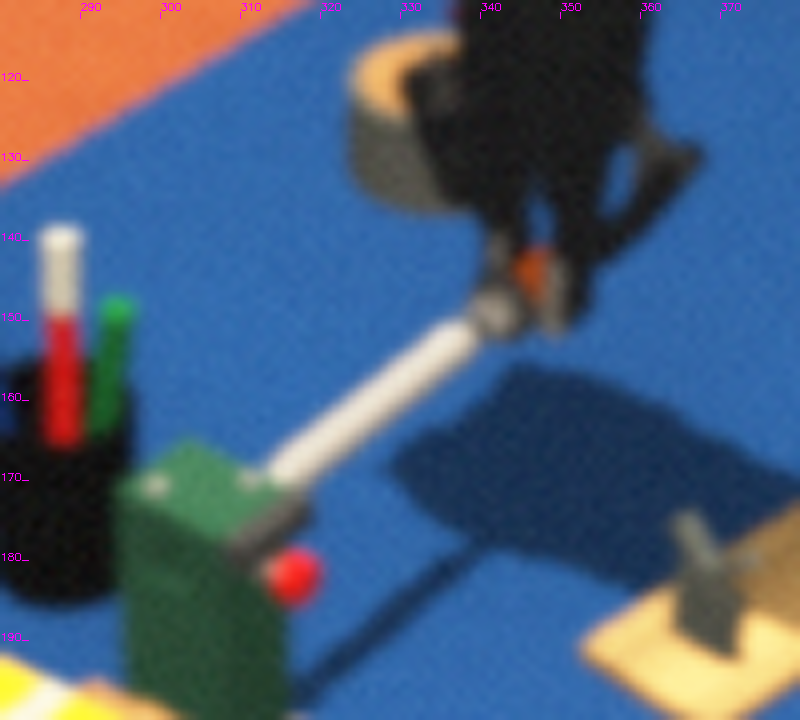

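View pics/c30.png

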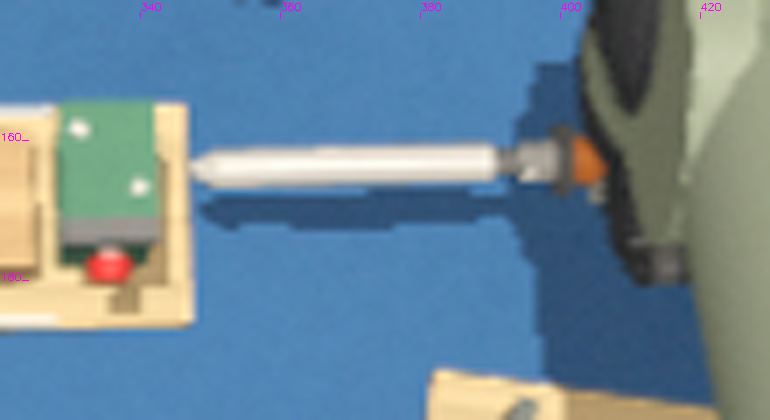

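```bash
python3 - <<'E'
from bf import *
T=lambda q:cc(q,(320,140),7); S=lambda q:cc(q,(280,110),8)
obs=[('top',.15,T((190,169))),('top',.020,T((508,160))),('top',.0,T((557,161))),('side',.0265,S((468,333))),('side',0.0,S((496,311))),('side',.125,S((293,470)))]
report(obs)
for y in (0,.02,.0265,.125,.15):
    w=tray(0,-.315+y,.118); t=(proj('top',w)[0]-[320,140]+.5)*7-.5; s=(proj('side',w)[0]-[280,110]+.5)*8-.5; print(y,t.round(0),s.round(0))
for dx in (-.008,.008):
  for dz in (-.008,.008):
    pass
# silhouette edges of the ideal shaft at y=.08
import itertools
for y in (.04,.08,.12):
    a=np.linspace(0,2*np.pi,60); P=np.array([tray(.008*np.cos(k),-.315+y,.118+.008*np.sin(k)) for k in a])
    s=(proj('side',P)-[280,110]+.5)*8-.5; t=(proj('top',P)-[320,140]+.5)*7-.5
    # extremes perpendicular to axis
    ax=proj('side',tray(0,-.315+y+.01,.118))[0]-proj('side',tray(0,-.315+y,.118))[0]; n=np.array([-ax[1],ax[0]])/np.linalg.norm(ax)
    print(y,'side edges',s[np.argmin(s@n)].round(0),s[np.argmax(s@n)].round(0),'top rows',t[:,1].min().round(0),t[:,1].max().round(0),'col',t[:,0].mean().round(0))
E
```

```text
bar [ 0.6042 -0.2745  0.1199] yaw,pitch [ 0.3  -3.89] [[0.0, -0.8], [-0.4, -0.0], [-0.4, -0.2], [-0.8, 0.8], [0.8, -0.7], [1.3, 0.0]]
origin tool mm [ -1.  -28.1 -21.1] tool yaw [-180.    -0.     2.4]
tray coords y= 0 [-1.000e-01 -3.151e+02  1.199e+02]
tray coords y= 0.15 [   3.2 -165.5  109.7]
0 [553. 160.] [502. 310.]
0.02 [505. 161.] [472. 332.]
0.0265 [489. 161.] [463. 340.]
0.125 [251. 166.] [308. 459.]
0.15 [190. 167.] [267. 491.]
0.04 side edges [455. 372.] [429. 339.] top rows 142.0 181.0 col 457.0
0.08 side edges [393. 420.] [367. 387.] top rows 144.0 183.0 col 360.0
0.12 side edges [330. 470.] [303. 436.] top rows 146.0 185.0 col 263.0
```

```bash
cat > ov.py <<'E'
from bf import *
def overlay(tag,d,out,ox=0,oz=0):
    ims=[]
    for n,(x,y,w,h) in (('side',(300,140,50,50)),('top',(340,150,70,25))):
        k=11
        im=cv2.imread(f'pics/{n}{tag}.png')[y:y+h,x:x+w]; im=cv2.resize(im,None,fx=k,fy=k,interpolation=cv2.INTER_CUBIC)
        E1=[];E2=[]
        for yy in np.linspace(.03,.14,12):
            a=np.linspace(0,2*np.pi,90); P=np.array([tray(ox+.008*np.cos(q),-.150-d+yy,.118+oz+.008*np.sin(q)) for q in a])
            s=(proj(n,P)-[x,y]+.5)*k-.5
            ax=proj(n,tray(0,-.15-d+yy+.01,.118))[0]-proj(n,tray(0,-.15-d+yy,.118))[0]; nn=np.array([-ax[1],ax[0]])
            E1.append(s[np.argmin(s@nn)]);E2.append(s[np.argmax(s@nn)])
        for E in (E1,E2): cv2.polylines(im,[np.int32(E)],False,(0,0,255),1)
        ims.append(im)
    w=max(i.shape[1] for i in ims); ims=[cv2.copyMakeBorder(i,0,0,0,w-i.shape[1],0) for i in ims]
    o=np.vstack(ims); s=min(1,800/o.shape[1],600/o.shape[0]); cv2.imwrite(out+'a.png',ims[0]); cv2.imwrite(out+'b.png',ims[1])
E
python3 -c "
from ov import *
overlay(13,.165,'pics/ov13')"
```

```text
(no output)
```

View pics/ov13a.png

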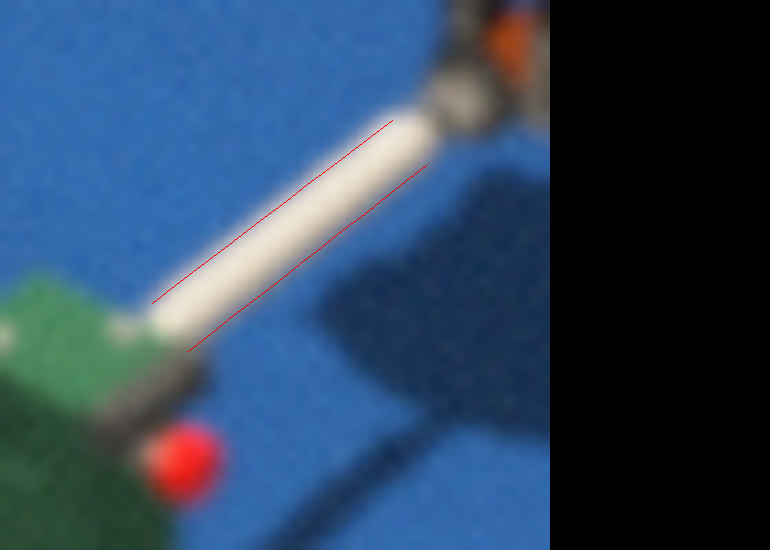

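View pics/ov13b.png

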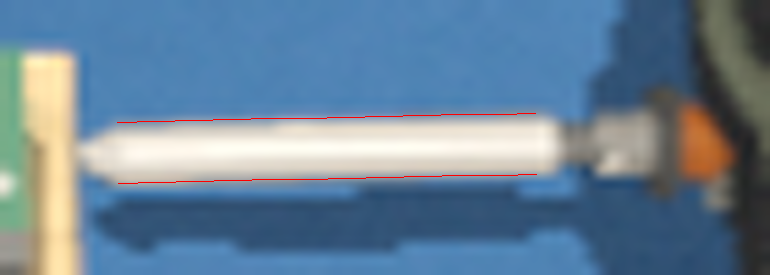

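Call:
jog_arm:
  increments:
    - {"x":0.05,"y":-1,"z":0,"wx":0,"wy":0,"wz":0,"claw":12}
    - {"x":0.07,"y":-2,"z":0,"wx":0,"wy":0,"wz":0,"claw":12}
    - {"x":0.08,"y":-2.8,"z":0,"wx":0,"wy":0,"wz":0,"claw":12}
    - {"x":0.08,"y":-2.8,"z":0,"wx":0,"wy":0,"wz":0,"claw":12}

```text
clock: 16.23
position: [0.6063, -0.2735, 0.0989]
tool_rot: [-3.141, -0.0, 0.043]
force: [0.3, 0.8, -1.0]
grip_width: 0.0177
```

```bash
python3 - <<'E'
from mv import *
rel([ins2(.13),ins2(.08)])
E
```

```text
t 16.23 p [ 0.6063 -0.2735  0.0989] rot [-180.    -0.     2.5] F [ 0.3  0.8 -1. ] w 0.0177 q [ 0.69  0.79 -0.58  1.57  0.5   0.93 -0.01]
xyz cm [-0.04 -0.64  0.01] w deg [-0. -0.  0.] rows>= 0.1
xyz cm [ 0.03 -5.64  0.01] w deg [-0. -0.  0.] rows>= 0.9
```

Call:
jog_arm:
  increments:
    - {"x":-0.01,"y":-0.8,"z":0,"wx":0,"wy":0,"wz":0,"claw":12}
    - {"x":0,"y":-1.5,"z":0,"wx":0,"wy":0,"wz":0,"claw":12}
    - {"x":0,"y":-2.2,"z":0,"wx":0,"wy":0,"wz":0,"claw":12}
    - {"x":0,"y":-2.8,"z":0,"wx":0,"wy":0,"wz":0,"claw":12}
    - {"x":0,"y":-2.8,"z":0,"wx":0,"wy":0,"wz":0,"claw":12}

```text
clock: 16.85
position: [0.6054, -0.2442, 0.0991]
tool_rot: [-3.14, -0.001, 0.044]
force: [3.2, 2.8, -2.6]
grip_width: 0.0174
```

```bash
python3 - <<'E'
from mv import *
rel([ins2(.08),ins2(.03)])
E
```

```text
t 16.85 p [ 0.6054 -0.2442  0.0991] rot [-179.9   -0.     2.5] F [ 3.2  2.8 -2.6] w 0.0174 q [ 0.66  0.78 -0.58  1.6   0.5   0.91 -0.06]
xyz cm [-0.   -2.71  0.03] w deg [-0.1 -0.   0.1] rows>= 0.4
xyz cm [ 0.08 -7.71  0.04] w deg [-0.1 -0.   0.1] rows>= 1.2
```

Call:
jog_arm:
  increments:
    - {"x":0.01,"y":-1,"z":0,"wx":0,"wy":0,"wz":0,"claw":12}
    - {"x":0.02,"y":-2,"z":0.02,"wx":0,"wy":0,"wz":0,"claw":12}
    - {"x":0.03,"y":-3,"z":0.02,"wx":0,"wy":0,"wz":0,"claw":12}
    - {"x":0.04,"y":-4,"z":0.03,"wx":0,"wy":0,"wz":0,"claw":12}
    - {"x":0.06,"y":-5,"z":0.03,"wx":0,"wy":0,"wz":0,"claw":12}
    - {"x":0.06,"y":-5,"z":0.03,"wx":0,"wy":0,"wz":0,"claw":12}

```text
clock: 17.6
position: [0.6042, -0.1925, 0.099]
tool_rot: [-3.139, -0.001, 0.046]
force: [4.0, 1.9, -2.1]
grip_width: 0.0177
```

```bash
python3 - <<'E'
from mv import *
rel([ins2(.03),ins2(.0)])
import cv2
for n in ("side","top"):
    f=bot.grab_frame(n); p=f.pop("pixels")
    cv2.imwrite(f"pics/{n}14.png",p[:,:,::-1])
crop('pics/side14.png',240,130,110,90,7,'pics/c31.png')
crop('pics/top14.png',260,130,110,60,7,'pics/c32.png')
E
```

```text
t 17.6 p [ 0.6042 -0.1925  0.099 ] rot [-1.799e+02 -1.000e-01  2.600e+00] F [ 4.   1.9 -2.1] w 0.0177 q [ 0.59  0.75 -0.58  1.66  0.5   0.89 -0.14]
xyz cm [-0.03 -2.54  0.03] w deg [-0.1 -0.1  0.2] rows>= 0.4
xyz cm [ 0.03 -5.54  0.03] w deg [-0.1 -0.1  0.2] rows>= 0.9
```

View pics/c31.png

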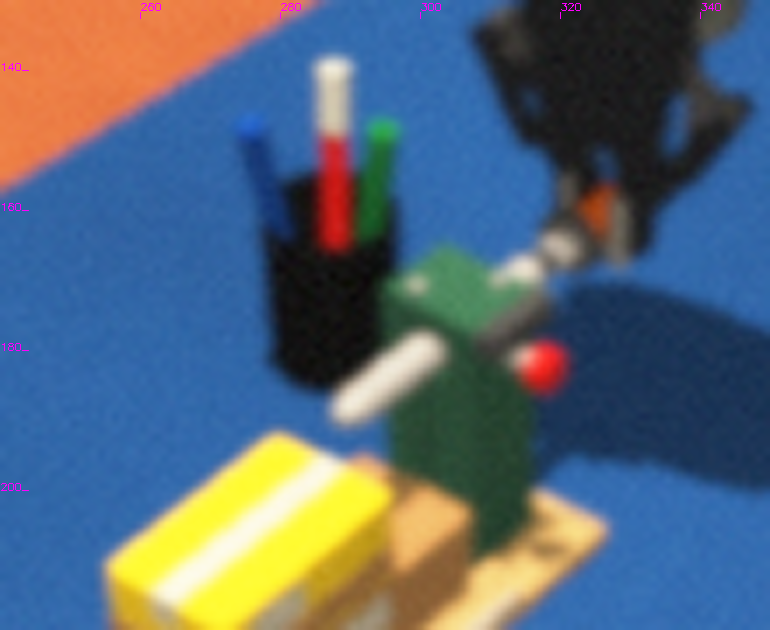

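View pics/c32.png

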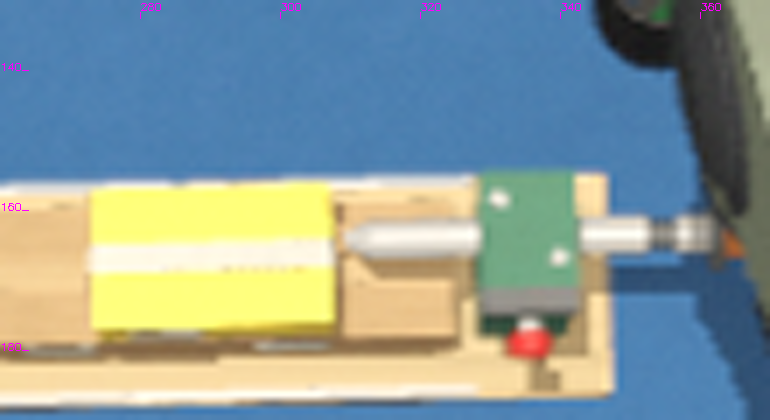

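Call:
jog_arm:
  increments:
    - {"x":-0.02,"y":-1,"z":0.02,"wx":0,"wy":0,"wz":0,"claw":12}
    - {"x":0,"y":-2,"z":0.03,"wx":0,"wy":0,"wz":0,"claw":12}
    - {"x":0,"y":-3,"z":0.03,"wx":0,"wy":0,"wz":0,"claw":12}
    - {"x":0.01,"y":-4,"z":0.03,"wx":0,"wy":0,"wz":0,"claw":12}
    - {"x":0.02,"y":-4.8,"z":0.03,"wx":0,"wy":0,"wz":0,"claw":12}
    - {"x":0.02,"y":-5.0,"z":0.03,"wx":0,"wy":0,"wz":0,"claw":12}
    - {"x":0.02,"y":-5.0,"z":0.03,"wx":0,"wy":0,"wz":0,"claw":12}

```text
clock: 18.58
position: [0.6023, -0.1421, 0.0988]
tool_rot: [-3.138, -0.002, 0.046]
force: [3.9, 4.7, -2.0]
grip_width: 0.0177
```

```bash
python3 - <<'E'
from mv import *
rel([ins2(.0)])
E
```

```text
t 18.57 p [ 0.6023 -0.1421  0.0988] rot [-1.798e+02 -1.000e-01  2.600e+00] F [ 3.9  4.7 -2. ] w 0.0177 q [ 0.52  0.73 -0.58  1.7   0.5   0.86 -0.23]
xyz cm [-0.01 -0.49  0.01] w deg [-0.2 -0.1  0.2] rows>= 0.1
```

Call:
jog_arm:
  increments:
    - {"x":0,"y":-0.2,"z":0,"wx":0,"wy":0,"wz":0,"claw":12}
    - {"x":0,"y":-0.4,"z":0,"wx":0,"wy":0,"wz":0,"claw":12}
    - {"x":0,"y":-0.55,"z":0,"wx":0,"wy":0,"wz":0,"claw":12}
    - {"x":0,"y":-0.55,"z":0,"wx":0,"wy":0,"wz":0,"claw":12}

```text
clock: 19.08
position: [0.602, -0.1374, 0.0988]
tool_rot: [-3.139, -0.002, 0.045]
force: [4.1, -4.8, -1.8]
grip_width: 0.0176
```

```bash
python3 - <<'E'
from mv import *
rel([ins2(.0)])
import cv2
for n in ("side","top"):
    f=bot.grab_frame(n); p=f.pop("pixels")
    cv2.imwrite(f"pics/{n}15.png",p[:,:,::-1])
crop('pics/side15.png',270,130,70,65,9,'pics/c33.png')
crop('pics/top15.png',290,140,80,50,9,'pics/c34.png')
E
```

```text
t 19.07 p [ 0.602  -0.1374  0.0988] rot [-1.799e+02 -1.000e-01  2.600e+00] F [ 4.1 -4.8 -1.8] w 0.0176 q [ 0.52  0.73 -0.58  1.7   0.5   0.86 -0.24]
xyz cm [-0.01 -0.03  0.  ] w deg [-0.1 -0.1  0.1] rows>= 0.0
```

View pics/c33.png

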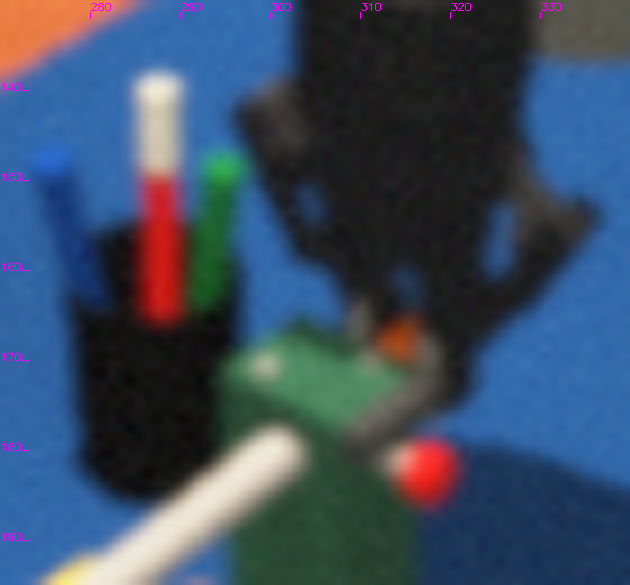

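View pics/c34.png

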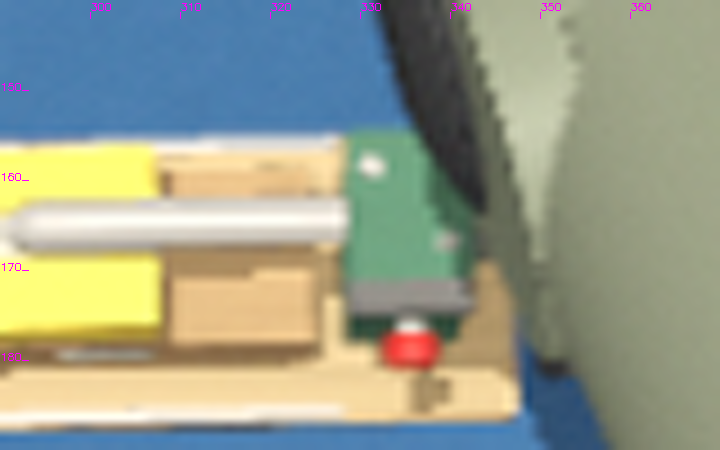

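Call:
jog_arm:
  increments:
    - {"x":0,"y":-0.15,"z":0,"wx":0,"wy":0,"wz":0,"claw":12}
    - {"x":0,"y":-0.3,"z":0,"wx":0,"wy":0,"wz":0,"claw":12}
    - {"x":0,"y":-0.3,"z":0,"wx":0,"wy":0,"wz":0,"claw":12}

```text
clock: 19.55
position: [0.602, -0.1375, 0.0989]
tool_rot: [3.141, -0.002, 0.043]
force: [6.1, -14.7, -3.2]
grip_width: 0.0178
```

```bash
python3 - <<'E'
from mv import *
rel([ins2(.0)])
import cv2
for n in ("side","top"):
    f=bot.grab_frame(n); p=f.pop("pixels")
    cv2.imwrite(f"pics/{n}16.png",p[:,:,::-1])
for n,(x,y,w,h) in (('side',(305,170,25,25)),('top',(325,165,20,25))):
  for k in (0,5,7,12,13,14,15,16):
    im=cv2.imread(f'pics/{n}{k}.png')[y:y+h,x:x+w].astype(float)
    wgt=np.clip(im[:,:,2]-np.maximum(im[:,:,1],im[:,:,0])-60,0,None)
    yy,xx=np.mgrid[:h,:w]; print(n,k,(x+(wgt*xx).sum()/wgt.sum()).round(2),(y+(wgt*yy).sum()/wgt.sum()).round(2))
for t in (0,.0025,.004):
    print(t,proj('side',tray(-.042-t,-.13,.118)).round(2),proj('top',tray(-.042-t,-.13,.118)).round(2))
E
```

```text
t 19.55 p [ 0.602  -0.1375  0.0989] rot [ 1.799e+02 -1.000e-01  2.500e+00] F [  6.1 -14.7  -3.2] w 0.0178 q [ 0.51  0.73 -0.58  1.7   0.51  0.86 -0.25]
xyz cm [-0.   -0.03  0.01] w deg [ 0.1 -0.1  0. ] rows>= 0.0
side 0 316.16 181.5
side 5 316.17 181.54
side 7 316.39 181.55
side 12 316.17 181.52
side 13 316.17 181.52
side 14 317.18 181.83
side 15 316.93 181.84
side 16 316.82 181.87
top 0 335.14 177.85
top 5 335.15 177.83
top 7 335.15 177.84
top 12 335.15 177.86
top 13 335.15 177.86
top 14 335.2 178.66
top 15 335.19 178.32
top 16 335.18 178.32
0 [[317.09 182.31]] [[335.03 178.11]]
0.0025 [[317.79 182.65]] [[335.05 178.97]]
0.004 [[318.21 182.85]] [[335.06 179.48]]
```

Call:
jog_arm:
  increments:
    - {"x":0,"y":0,"z":0,"wx":0,"wy":0,"wz":0,"claw":30}
    - {"x":0,"y":0,"z":0,"wx":0,"wy":0,"wz":0,"claw":50}
    - {"x":0,"y":0,"z":0,"wx":0,"wy":0,"wz":0,"claw":55}
    - {"x":0,"y":0,"z":0,"wx":0,"wy":0,"wz":0,"claw":55}

```text
clock: 20.15
position: [0.6019, -0.1372, 0.0989]
tool_rot: [3.141, -0.002, 0.043]
force: [-0.2, -0.6, 0.1]
grip_width: 0.0471
```

```bash
python3 - <<'E'
from mv import *
rel([])
import cv2
for n in ("side","top"):
    f=bot.grab_frame(n); p=f.pop("pixels")
    cv2.imwrite(f"pics/{n}17.png",p[:,:,::-1])
for n,(x,y,w,h) in (('side',(305,170,25,25)),('top',(325,165,20,25))):
  for k in (0,14,16,17):
    im=cv2.imread(f'pics/{n}{k}.png')[y:y+h,x:x+w].astype(float)
    wgt=np.clip(im[:,:,2]-np.maximum(im[:,:,1],im[:,:,0])-60,0,None)
    yy,xx=np.mgrid[:h,:w]; print(n,k,(x+(wgt*xx).sum()/wgt.sum()).round(2),(y+(wgt*yy).sum()/wgt.sum()).round(2))
crop('pics/side17.png',270,130,70,65,9,'pics/c35.png')
E
```

```text
t 20.15 p [ 0.6019 -0.1372  0.0989] rot [ 1.8e+02 -1.0e-01  2.5e+00] F [-0.2 -0.6  0.1] w 0.0471 q [ 0.51  0.73 -0.58  1.7   0.51  0.86 -0.25]
side 0 316.16 181.5
side 14 317.18 181.83
side 16 316.82 181.87
side 17 316.47 181.55
top 0 335.14 177.85
top 14 335.2 178.66
top 16 335.18 178.32
top 17 335.18 177.98
```

View pics/c35.png

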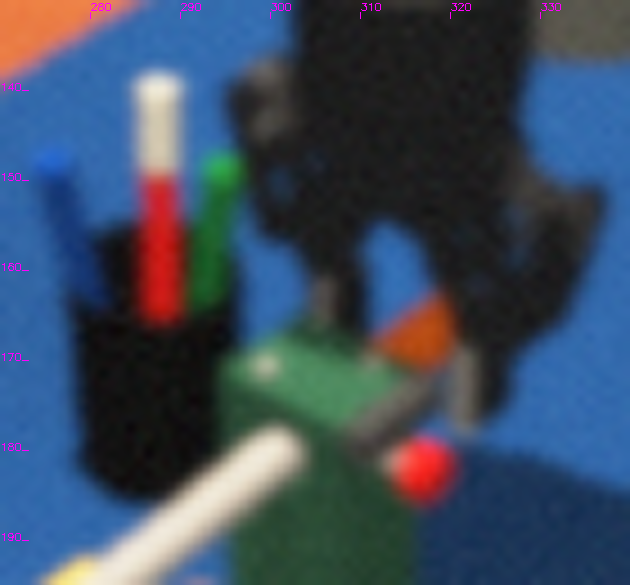

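Call:
jog_arm:
  increments:
    - {"x":0,"y":0,"z":-3,"wx":0,"wy":0,"wz":0,"claw":55}
    - {"x":0,"y":0,"z":-8,"wx":0,"wy":0,"wz":0,"claw":55}
    - {"x":0,"y":2,"z":-14,"wx":0,"wy":0,"wz":0,"claw":55}
    - {"x":0,"y":7,"z":-18,"wx":0,"wy":0,"wz":0,"claw":55}
    - {"x":0,"y":13,"z":-20,"wx":0,"wy":0,"wz":0,"claw":55}
    - {"x":0,"y":19,"z":-20,"wx":0,"wy":0,"wz":0,"claw":55}
    - {"x":0,"y":25,"z":-20,"wx":0,"wy":0,"wz":0,"claw":55}
    - {"x":0,"y":25,"z":-20,"wx":0,"wy":0,"wz":0,"claw":55}

```text
clock: 21.25
position: [0.6107, -0.3921, 0.2977]
tool_rot: [3.14, -0.0, 0.037]
force: [-0.1, 0.1, -0.8]
grip_width: 0.0468
```

```bash
python3 - <<'E'
from mv import *
rel([])
import cv2
for n in ("side","top"):
    f=bot.grab_frame(n); p=f.pop("pixels")
    cv2.imwrite(f"pics/{n}18.png",p[:,:,::-1])
for n,(x,y,w,h) in (('side',(305,170,25,25)),('top',(325,165,20,25))):
  for k in (0,18):
    im=cv2.imread(f'pics/{n}{k}.png')[y:y+h,x:x+w].astype(float)
    wgt=np.clip(im[:,:,2]-np.maximum(im[:,:,1],im[:,:,0])-60,0,None)
    yy,xx=np.mgrid[:h,:w]; print(n,k,(x+(wgt*xx).sum()/wgt.sum()).round(2),(y+(wgt*yy).sum()/wgt.sum()).round(2))
crop('pics/side18.png',230,140,110,110,5.4,'pics/c36.png')
crop('pics/top18.png',245,140,115,60,6.9,'pics/c37.png')
E
```

```text
t 21.25 p [ 0.6107 -0.3921  0.2977] rot [179.9  -0.    2.1] F [-0.1  0.1 -0.8] w 0.0468 q [ 0.81  0.7  -0.61  1.18  0.39  1.37  0.27]
side 0 316.16 181.5
side 18 316.28 181.3
top 0 335.14 177.85
top 18 335.17 177.97
```

View pics/c36.png

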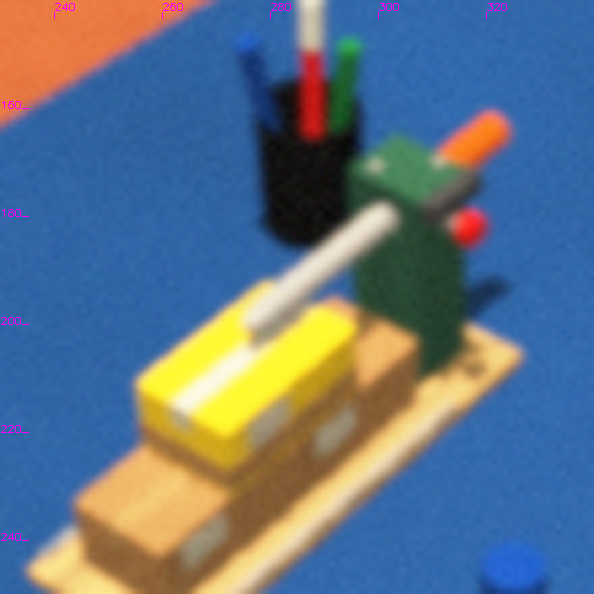

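View pics/c37.png

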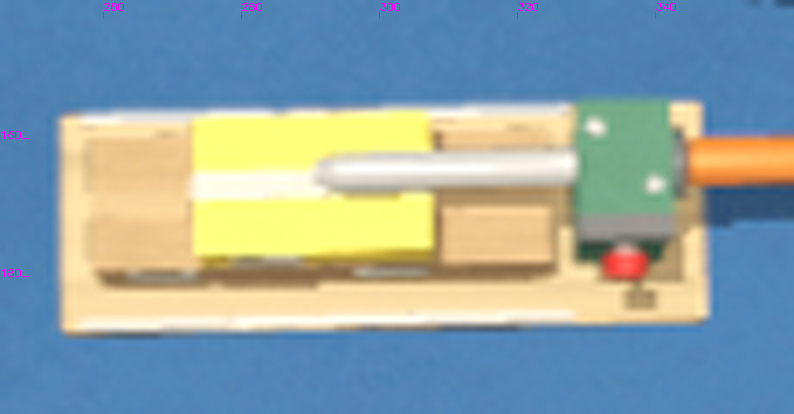

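View pics/top18.png

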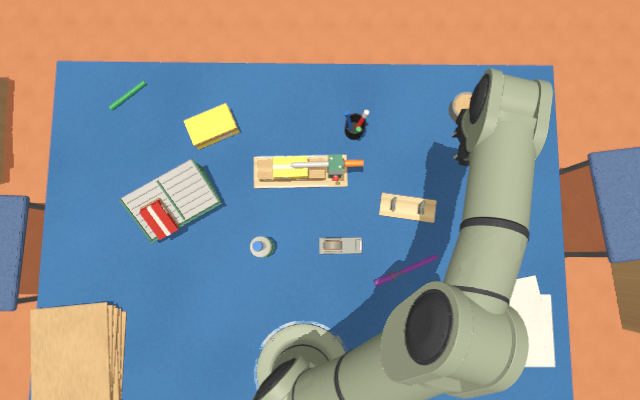

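```bash
python3 - <<'E'
from f3 import *
from mv import *
T=lambda q:cc(q,(245,140),6.9)
for n,q in [('tip',(314,171)),('handle start',(688,162))]:
    w=atz('top',T(q),.118); print(n,(TRm.inv().apply(w-TR)*1000).round(1))
m=[(.03,.05,.045),(.03,-.05,.045),(-.03,-.05,.045),(-.03,.05,.045)]
t=np.array([T(q) for q in [(193,121),(432,111),(435,249),(195,257)]])
p,f=fit([('top',m,t)],lambda p:(p[0],p[1],.055,p[2],0),[.6,.04,0]); print(np.degrees(p[2]),(TRm.inv().apply([p[0]-TR[0],p[1]-TR[1],0])*1000).round(1))
print(bot.job_done())
E
```

```text
tip [  0.9  -1.4 118. ]
handle start [   1.4 -157.9  118. ]
2.382172106859435 [-1.3 -0.2  0. ]
the job is handed in; nothing more can be done
None
```

The yellow carton is on the two brown cartons, and the bar is home in the green holder with the plunger snapped in. The job took about 21 s and has been handed in.

**What I did**
- I took the 60 × 100 mm yellow-topped carton from the rack lane. The larger yellow carton on the table was not the one meant.
- I laid it over the joint, let go, and then slid the orange-handled bar through the holder until the push built to about 15 N with no further motion. Then I let go and backed the arm away.

**Last checks**
- **Carton position:** a fit using both cameras just after placing gave it 0.6 mm off centre across, 0.1 mm along and 0.6° out of square. The last top-camera fit gave about 1.3 mm, 0.2 mm and 0.8°. The two differ by about the camera's own accuracy of 2 mm.
- **Bar:** the tip measured at tray y -1.4 mm (ideal 0) and the front of the handle at -157.9 mm (ideal -156). Both offsets are within camera accuracy, and the collar looks flush against the holder.
- **Plunger:** travel read about 2.4 mm while riding on the shaft. It was still about 1.4 mm while I held the bar, which is above the 1 mm limit, and dropped to about 0.4 mm once I let go.
- **Other objects:** the red carton, pen cup, tape stand and bottle look unmoved by eye in the last top picture. I fitted the brown cartons only after placing the yellow one; they were unmoved then, and look so in the last pictures.

While first reaching for the carton, two wrist joints touched the ends of their ranges (0.16 and -2.52 rad). I backed off and used a less tilted grasp.

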